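Set out a tray for splitting cells

TASK

Set out the steel tray for splitting cells, square to the tray, where 'in front' means towards the tray's long edge nearest the robot: stand the square medium bottle midway between the tube rack and the tip box and in line with them, and lay the culture flask flat directly in front of the bottle, its neck pointing to the front. Set the larger covered dish directly in front of the tube rack with the smaller dish centred on its lid, and stand the small amber bottle directly in front of the tip box. Leave the rack and the tip box standing where they are, and let go of everything at the end.

Things in the scene. Friction and masses are not known exactly. Their poses are not given: they have to be found in the camera images.
- tray: shallow steel tray, fixed, 290 mm (its x) by 380 mm (y), plus a 6 mm lip; floor 3 mm thick, rim 12 mm high. Origin: centre of its underside, on the bench. Its x axis points away from the robot, so in front is its -x; turned up to 12 degrees. Rack and tip box stand on it 70 mm behind (+x) its centre, one 120 mm to the left (+y), the other 120 mm to the right; which is which differs
- rack_c (a point): white tube rack, 56 mm (x) by 92 mm (y), 55 mm high, filled with capped tubes that reach 83 mm; loose, about 0.3 kg, stands in the tray with its axes along the tray's. Point: its centre, half-way up the rack
- tipbox_c (a point): grey open box of pipette tips seen from above as a grid of small white rings, 118 mm (x) by 80 mm (y), 56 mm high; loose, about 0.3 kg, stands in the tray with its axes along the tray's. Point: its centre, 26 mm up
- medium_c (a point): medium bottle, translucent white with a square body 54 x 54 mm and 62 mm high, round white cap 41 mm wide on top, 92 mm high in all, about 0.2 kg. Stands upright. Point: its centre, 46 mm above its foot; x and y axes square to its sides
- amber_c (a point): small round amber glass bottle, 46 mm in diameter up to 52 mm, with a narrower black cap 29 mm wide, 84 mm high in all, about 0.12 kg. Stands upright. Point: its centre, 42 mm above its foot
- flask_c (a point): clear plastic culture flask lying flat: body 68 mm long (x), 50 mm wide (y), 26 mm high; from its -x end sloping shoulders lead to a neck with a white cap 24 mm wide that ends 76 mm from the point. About 0.06 kg. Point: the centre of the rectangular body, 13 mm up; its -x axis points along the neck to the cap
- dish_c (a point): larger covered culture dish, a flat clear disc 62 mm in diameter and 16 mm high, flat lid, about 0.035 kg. Point: its centre, 8 mm up
- small_dish_c (a point): smaller covered culture dish, a flat clear disc 40 mm in diameter and 12 mm high, flat lid, about 0.02 kg. Point: its centre, 6 mm up
There are look-alikes about, which are no part of the job. What is shaped like the part that bears flask_c but green is not meant.

How it is judged:
By the outcome, as a careful person would: the job done as asked, in the order asked, and still so for the second after the job is handed in, with the robot touching nothing.
It also fails if it takes over 125 s, if anything falls off the work surface, if the arm or the gripper's body presses on something with over 40 N, if the wrist force passes 120 N, or if a joint passes its speed limit or range.

ROBOT

A 6-joint arm with a two-finger parallel gripper is mounted at the origin on the work surface. World frame = base frame: x ahead of the robot, y to its left, z up, the work surface at z = 0. Lengths are in m, angles in rad, forces in N, time in s.
With the tool pointing down it reaches from about 0.4 to 0.825 m from the base axis. Payload 7 kg.
Tool frame: the origin (TCP) lies midway between the tips of the shut fingers; the grasp point (between the pads) lies 19 mm behind it; y points along the fingers, z is the direction in which the jaws open and shut, and the axes are right-handed (so a half turn about y gives the same grasp; the last joint's range is limited). The gripper opens to 88 mm and grips with 3 to 60 N. Pads are 19 mm wide; open, the fingers measure 130 mm over their backs; the gripper's body (78 mm by 193 mm) begins 47 mm behind the grasp point.
Start: joints at [1.535, 0.359, 0.012, 0, -1.224, -0.288], TCP at [0.215, 0.64, 0.227] pointing down, gripper open.
Joint ranges: [-3.07, 3.07], [-1.43, 2.12], [-1.02, 1.25], [-3.03, 1.67], [-3.05, -0], [-3.03, 3.03]. Speed limits (rad/s): [2.39, 2.39, 3.01, 3.14, 3.14, 3.14].

INTERFACE

Orientations are given as [roll, pitch, yaw] about the fixed x, y, z axes, in that order (R = Rz(yaw) Ry(pitch) Rx(roll)).
In Python, from station import arm gives the robot as it stands.
- The arm moves only by the tool move_arm, never from a script. Its argument "deltas" is a list of rows, each an object with "dp": the shift along the tool's x, y, z in mm, a list of three; "rotation": the turn, a rotation vector about the tool's x, y, z in degrees, a list of three. A call has 1 to 5 rows; each row shifts and turns the pose as measured when the row begins, along the tool's axes as they then stand; what a row does not reach is not made up. A row lasts 1/12 s, in which the tool goes at most 41.7 mm and 7.16 degrees, less where a joint would pass 70% of its speed; a pose out of reach is approached as far as the arm can. A call is refused whole if a number of a shift passes 41.7 or a number of a turn 7.16, either way. A call with a gripper value outside its range is refused whole. "jaw" is the closure in counts, from 0 (fully open) to 255 (shut), set as the call begins (left out, the last holds). The fingers move at their own pace and stop on an object; "squeeze" is the grip in N (left out, the last holds). Time passes only in rows, so rows that do not move let the fingers close. It gives the time, the measured TCP pose, the force and the opening at its end, in the units of the state.
- arm.get_state(): the state, without advancing time (a new reading comes with each control period).
- arm.grab_frame(name): name is "scene" or "top"; returns a dict with "pixels" (420x560x3 uint8, red, green, blue), "z_map" (420x560 float32, m along the optical axis (not along the pixel's ray), 0 where there is no reading), "fx", "fy", "cx", "cy" (pixels), "k1" (the pictures are not rectified: a ray, as slopes to the right and down, at radius r is drawn at 1 + k1 r^2 times it, then the intrinsics apply), "cam_to_world" (4x4, takes a point from camera to world coordinates). Camera axes: x right, y down, z forward; pixel columns grow to the right and rows downward; lengths in m; the calibration is good to about 2 mm. A picture is of the moment at which its call begins.
- arm.job_done(): hands the job in, once; it reports no verdict.
The state is a dict: "t": time; "q": joint angles; "qd": joint speeds; "joint_efforts": joint torques, N m; "eef_pos": TCP position; "ee_rot": TCP orientation; "force": force on the tool from outside, world axes, zero at the start; "moment": the same for the moment, N m; "width": finger opening in m.
Only numpy, scipy, OpenCV 4.12 (cv2) and the standard library are available. Lean on these libraries where they do the work, as an engineer would, in place of code of your own. Each camera call takes 0.05 s, during which the arm holds its last target.

## Working session

There is one attempt and no reset: what is moved stays moved. The work goes in short steps, Python scripts to look and compute and a tool call to move; the robot and the scene stay as the last step left them, time stands still between calls to the robot, and variables do not carry over. Pictures are saved under pics/ and viewed, and the job is handed in when it is done.

Besides the shell and the picture viewer there is one more tool, called after "Call:" as name([rows], argument=value, ...), one row to a line, values as JSON. move_arm: Moves the arm, as the interface text tells. Its arguments: {"type":"object","properties":{"deltas":{"type":"array","items":{"type":"object","properties":{"dp":{"type":"array","items":{"type":"number"}},"rotation":{"type":"array","items":{"type":"number"}}}}},"jaw":{"type":"number"},"squeeze":{"type":"number"}},"required":["deltas"]}

```bash
ls; mkdir -p pics; python3 - <<'E'
from station import arm
import cv2,numpy as np
s=arm.get_state()
for k,v in s.items(): print(k,np.round(v,4))
for n in("scene","top"):
    f=arm.grab_frame(n)
    cv2.imwrite(f"pics/{n}0.png",cv2.cvtColor(f["pixels"],cv2.COLOR_RGB2BGR))
    np.savez(f"pics/{n}0.npz",**f)
    print(n,f["fx"],f["fy"],f["cx"],f["cy"],f["k1"]);print(np.round(f["cam_to_world"],4))
E
```

```text
pics
t 0.0
q [ 1.5351e+00  3.5940e-01  1.1100e-02 -3.0000e-04 -1.2241e+00 -2.8810e-01]
qd [ 0.0003 -0.0002 -0.0004 -0.0003  0.0005  0.0001]
joint_efforts [-3.00000e-04 -5.82714e+01  2.93052e+01  6.99720e+00  6.90000e-03
 -2.00000e-04]
eef_pos [0.2146 0.6395 0.2256]
ee_rot [-1.5692e+00  2.0000e-04  2.8177e+00]
force [ 0.2813 -0.2247  0.0327]
moment [ 0.0547  0.0298 -0.0364]
width 0.0876
scene 409.5362229118953 409.5362229118953 276.25817643716056 206.61579312010215 -0.04425611739596845
[[ 0.5172  0.6778 -0.5226  1.0048]
 [ 0.8557 -0.4198  0.3024 -0.2024]
 [-0.0144 -0.6037 -0.7971  0.8449]
 [ 0.      0.      0.      1.    ]]
top 413.7528319036443 413.7528319036443 282.496277809585 215.08719611872885 -0.01603319304688148
[[ 2.5200e-02 -9.7840e-01  2.0510e-01  2.1530e-01]
 [-9.9970e-01 -2.5600e-02  3.0000e-04  1.1830e-01]
 [ 4.9000e-03 -2.0500e-01 -9.7870e-01  1.2175e+00]
 [ 0.0000e+00  0.0000e+00  0.0000e+00  1.0000e+00]]
```

View pics/scene0.png

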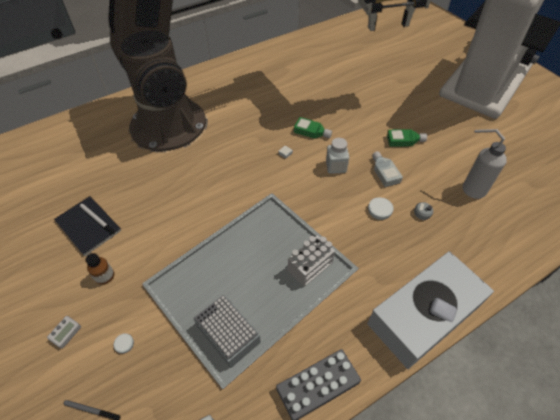

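View pics/top0.png

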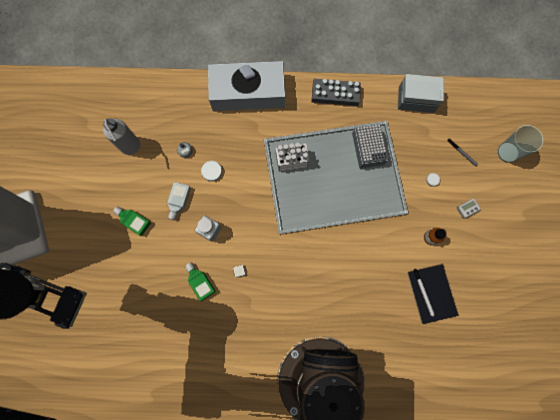

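The top view shows these things, with their scene-view pixels after the slash:

- **Rack:** (293,156), on the tray's left.
- **Tip box:** (371,145), on the tray's right.
- **Medium bottle:** (207,228) / (338,157).
- **Clear flask:** (178,199) / (387,170). The green look-alikes are at (132,221) and (201,284).
- **Large dish:** (211,171) / (380,208).
- **Small dish:** (433,179) / (123,343).
- **Amber bottle:** (437,237) / (97,266).
- **Not meant:** the steel knob (184,150), white cube (239,271), timer (469,208) and wash bottle (117,137).

Next I'll check these choices in close crops.

```bash
cat > h.py <<'E'
import numpy as np,cv2
from station import arm
def load(n,tag): return dict(np.load(f"pics/{n}{tag}.npz"))
def grab(n,tag):
    f=arm.grab_frame(n); np.savez(f"pics/{n}{tag}.npz",**f)
    cv2.imwrite(f"pics/{n}{tag}.png",cv2.cvtColor(f["pixels"],cv2.COLOR_RGB2BGR)); return f
def ray(f,uv):
    uv=np.atleast_2d(np.asarray(uv,float)); d=np.stack([(uv[:,0]-f["cx"])/f["fx"],(uv[:,1]-f["cy"])/f["fy"]],1)
    s=d.copy()
    for _ in range(10): s=d/(1+f["k1"]*(s**2).sum(1,keepdims=True))
    R=f["cam_to_world"]; v=np.c_[s,np.ones(len(s))]@R[:3,:3].T
    return R[:3,3],v
def plane(f,uv,z):
    o,v=ray(f,uv); return o+v*((z-o[2])/v[:,2])[:,None]
def proj(f,P):
    P=np.atleast_2d(P); M=np.linalg.inv(f["cam_to_world"]); c=P@M[:3,:3].T+M[:3,3]
    s=c[:,:2]/c[:,2:]; s=s*(1+f["k1"]*(s**2).sum(1,keepdims=True)); return s*f["fx"]+[f["cx"],f["cy"]]
def tri(f,a,g,b):
    o1,d1=ray(f,a);o2,d2=ray(g,b);d1=d1[0];d2=d2[0]
    A=np.c_[d1,-d2];x=np.linalg.lstsq(A,o2-o1,rcond=None)[0];p=o1+d1*x[0];q=o2+d2*x[1]
    return (p+q)/2,np.linalg.norm(p-q)
def cloud(f):
    h,w=f["z_map"].shape;u,v=np.meshgrid(np.arange(w),np.arange(h))
    o,d=ray(f,np.c_[u.ravel(),v.ravel()]);P=o+d*f["z_map"].ravel()[:,None];P[f["z_map"].ravel()==0]=np.nan
    return P.reshape(h,w,3)
def crop(f,u0,v0,u1,v1,k,name):
    im=cv2.cvtColor(f["pixels"],cv2.COLOR_RGB2BGR)[v0:v1,u0:u1]
    cv2.imwrite(f"pics/{name}.png",cv2.resize(im,None,fx=k,fy=k,interpolation=cv2.INTER_CUBIC))
E
python3 - <<'E'
from h import *
s=load("scene","0");t=load("top","0")
a=cv2.resize(s["pixels"][110:230,310:450],(560,480),interpolation=2)
crop(t,100,110,240,310,3,"c_top_left");crop(s,270,110,440,230,4,"c_sc_right")
crop(t,255,110,485,260,3,"c_top_right");crop(s,60,230,160,370,4,"c_sc_left")
for n,u,st in(("medium",(338,144),(207,222)),("dish",(380,208),(211,171)),("small",(123,343),(433,179))):
    p,e=tri(s,u,t,st);print(n,p.round(4),round(e,4))
for f in(s,t):
  P=cloud(f)
  for uv in ((300,300),(207,222),(211,171),(433,179)): print(uv,P[uv[1],uv[0]].round(4))
E
```

```text
medium [0.4244 0.3248 0.0962] 0.0035
dish [0.5998 0.3393 0.008 ] 0.0026
small [ 0.5931 -0.3386  0.0085] 0.0014
(300, 300) [0.7005 0.0285 0.0014]
(207, 222) [ 0.4019 -0.0563  0.0022]
(211, 171) [0.2494 0.0278 0.0007]
(433, 179) [0.5957 0.5294 0.0012]
(300, 300) [ 0.2215  0.0619 -0.0017]
(207, 222) [0.4257 0.3267 0.0942]
(211, 171) [0.5982 0.3391 0.0152]
(433, 179) [ 0.5923 -0.3368  0.0113]
```

View pics/c_top_left.png

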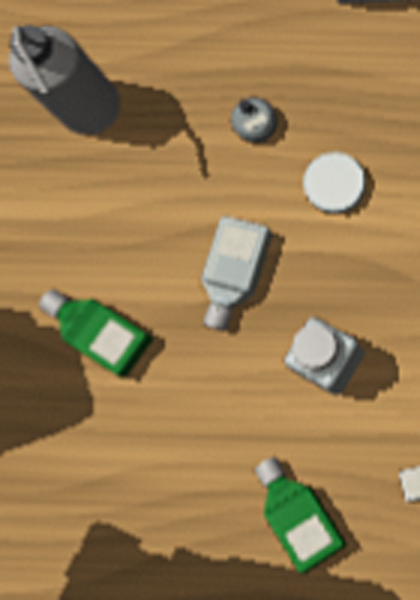

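View pics/c_sc_right.png

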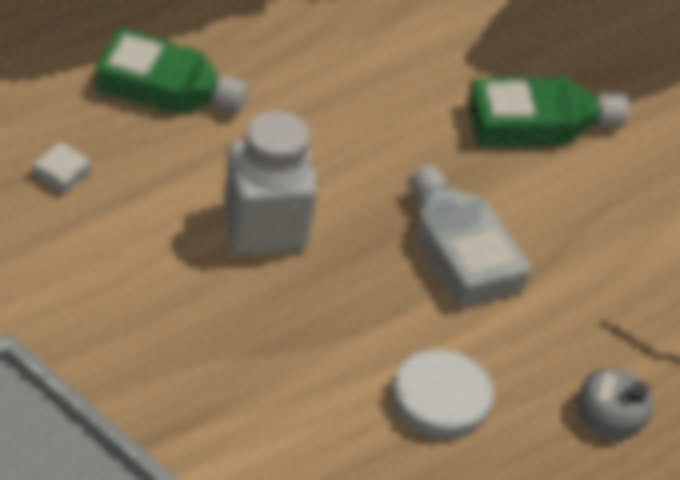

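View pics/c_top_right.png

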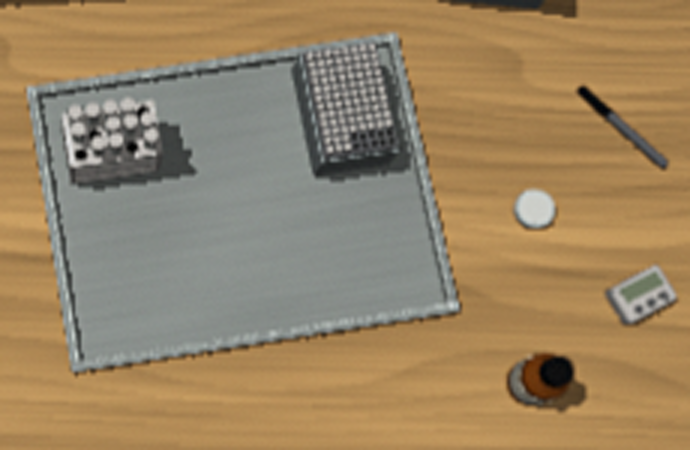

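View pics/c_sc_left.png

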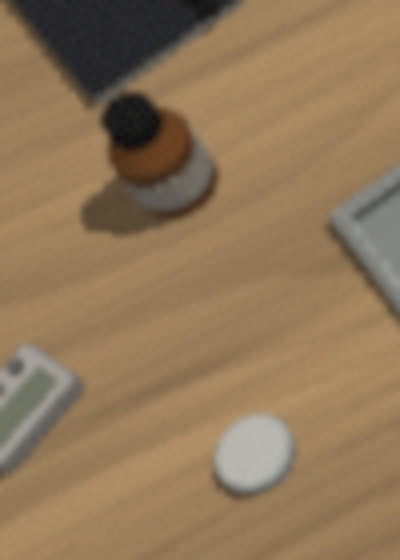

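The crops confirm the choices: clear flask, white-capped square bottle, two plain discs, amber bottle with black cap. Next I'll measure them.

```bash
cat > meas.py <<'E'
from h import *
def blob(mask,seed,r=40):
    n,l,st,c=cv2.connectedComponentsWithStats(mask.astype(np.uint8))
    d=np.hypot(c[1:,0]-seed[0],c[1:,1]-seed[1])+1e3*(st[1:,4]<20); i=1+d.argmin()
    m=(l==i).astype(np.uint8);cn=max(cv2.findContours(m,0,1)[0],key=cv2.contourArea)[:,0,:]
    return m,cn,c[i]
E
python3 - <<'E'
from meas import *
for n in("scene","top"):
    f=load(n,"0");hsv=cv2.cvtColor(f["pixels"],cv2.COLOR_RGB2HSV)
    P=cloud(f)
    H=P[...,2]
    # label pic of sat
    notwood=(hsv[...,1]<60)
    cv2.imwrite(f"pics/sat_{n}.png",cv2.resize(np.where(notwood,hsv[...,2],0).astype(np.uint8),None,fx=1.4,fy=1.4))
    seeds={"scene":dict(dish=(380,208),small=(123,343),flask=(387,170),med=(338,157),tray=(250,290)),"top":dict(dish=(211,171),small=(433,179),flask=(178,199),med=(207,228),tray=(336,177))}[n]
    for k,sd in seeds.items():
        m,cn,c=blob(notwood,sd); z=H[m>0]; 
        print(n,k,m.sum(),c.round(1),"h pct",np.nanpercentile(z,[5,25,50,75,95]).round(4))
        if k in("dish","small"):
            hz=dict(dish=.016,small=.012)[k]
            W=plane(f,cn,hz)[:,:2]; (x,y),r=cv2.minEnclosingCircle(W.astype(np.float32));print("   circ",round(x,4),round(y,4),round(r,4))
        if k=="tray":
            W=plane(f,cn,.012)[:,:2];b=cv2.minAreaRect((W*1000).astype(np.float32));print("   rect",b)
E
```

```text
scene dish 453 [380.2 208.1] h pct [0.0009 0.014  0.0157 0.017  0.0184]
   circ 0.6034 0.3337 0.0361
scene small 316 [123.2 343.1] h pct [0.0004 0.01   0.0115 0.0125 0.0139]
   circ 0.5946 -0.3382 0.0213
scene flask 616 [386.1 170. ] h pct [0.0083 0.021  0.025  0.0265 0.0281]
scene med 678 [337.1 156.1] h pct [0.0091 0.0348 0.0596 0.0805 0.0927]
scene tray 21112 [247.5 285.9] h pct [0.0004 0.0021 0.0036 0.0113 0.0588]
   rect ((596.06591796875, -36.367279052734375), (302.8157043457031, 396.6830139160156), 10.60267162322998)
top dish 336 [211.1 170.4] h pct [0.0098 0.0147 0.0163 0.0183 0.0202]
   circ 0.6005 0.3384 0.0326
top small 143 [432.8 179.1] h pct [0.0006 0.0099 0.0121 0.0137 0.016 ]
   circ 0.5919 -0.336 0.0214
top flask 555 [177.3 198.6] h pct [0.0134 0.0233 0.0258 0.0275 0.0303]
top med 414 [207.7 228.1] h pct [0.0263 0.061  0.0688 0.0917 0.095 ]
top tray 12259 [334.1 176.9] h pct [-0.0002  0.0024  0.0046  0.0102  0.0593]
   rect ((595.6903686523438, -35.761077880859375), (302.34539794921875, 391.4755859375), 10.552027702331543)
```

```bash
python3 - <<'E'
from meas import *
# height-slice segmentation in world from depth maps of both cameras
for n in("scene","top"):
    f=load(n,"0");P=cloud(f)
    def sel(c,r,z0,z1):
        q=P.reshape(-1,3);k=(np.hypot(q[:,0]-c[0],q[:,1]-c[1])<r)&(q[:,2]>z0)&(q[:,2]<z1);return q[k]
    for name,c,r,z0,z1 in(("med cap",(.425,.325),.06,.085,.11),("med shoulder",(.425,.325),.06,.055,.07),("flask top",(.52,.40),.09,.02,.04),("dish top",(.6,.339),.05,.011,.03),("small top",(.593,-.338),.04,.008,.03),("amber cap",(.42,-.33),.08,.075,.1),("amber shoulder",(.42,-.33),.08,.045,.056),):
        q=sel(c,r,z0,z1)
        if len(q)<8: print(n,name,len(q));continue
        (cx,cy),(w,h),a=cv2.minAreaRect((q[:,:2]*1000).astype(np.float32));print(n,name,len(q),"med",np.median(q,0).round(4),"rect",round(cx,1),round(cy,1),round(w,1),round(h,1),round(a,1))
E
```

```text
scene med cap 154 med [0.4197 0.3302 0.0918] rect 418.3 333.6 38.4 42.3 24.9
scene med shoulder 170 med [0.4332 0.3179 0.0615] rect 419.8 331.2 53.7 52.8 62.3
scene flask top 483 med [0.5144 0.43   0.0257] rect 516.8 402.4 140.8 116.5 2.1
scene dish top 375 med [0.6014 0.3357 0.0161] rect 601.6 335.8 57.7 61.1 17.2
scene small top 266 med [ 0.5936 -0.3384  0.0118] rect 593.3 -338.2 36.9 36.3 20.2
scene amber cap 140 med [ 0.4169 -0.3263  0.0827] rect 415.1 -326.6 28.7 27.4 31.1
scene amber shoulder 122 med [ 0.4286 -0.3207  0.0523] rect 418.5 -325.1 35.1 43.6 14.0
top med cap 169 med [0.4165 0.3338 0.0923] rect 416.2 333.4 36.7 37.1 89.5
top med shoulder 152 med [0.4077 0.3242 0.0627] rect 416.5 333.5 52.5 54.0 61.9
top flask top 502 med [0.5099 0.4349 0.0261] rect 531.8 419.5 76.0 173.2 52.7
top dish top 319 med [0.5987 0.3394 0.0166] rect 599.3 339.7 60.5 59.9 63.2
top small top 129 med [ 0.5916 -0.3368  0.0123] rect 591.1 -337.0 36.1 40.2 45.5
top amber cap 92 med [ 0.4111 -0.3239  0.0833] rect 411.9 -324.8 27.6 27.5 10.5
top amber shoulder 60 med [ 0.407  -0.3124  0.0528] rect 410.3 -320.6 44.4 36.4 24.2
```

View pics/sat_top.png

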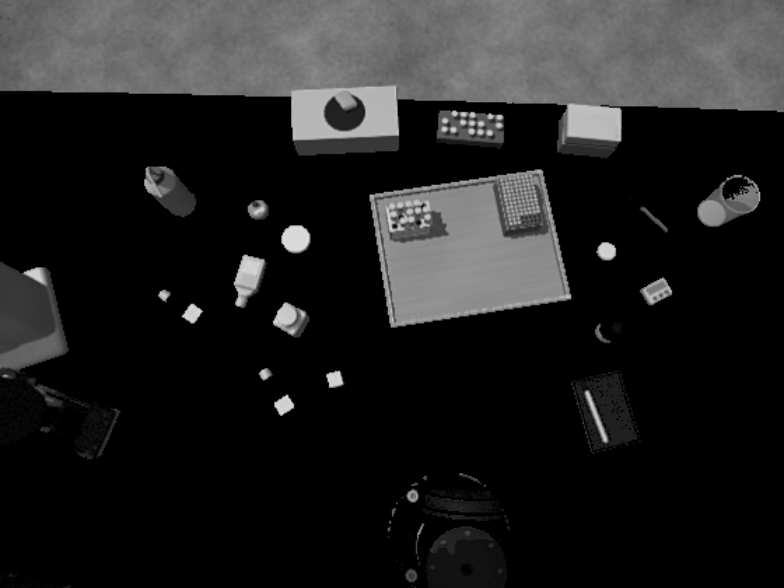

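```bash
python3 - <<'E'
from meas import *
for n in("scene","top"):
    f=load(n,"0");P=cloud(f);hsv=cv2.cvtColor(f["pixels"],cv2.COLOR_RGB2HSV)
    m,cn,c=blob(hsv[...,1]<60,dict(scene=(387,170),top=(178,199))[n])
    q=P[m>0];q=q[q[:,2]>.019];r=cv2.minAreaRect((q[:,:2]*1000).astype(np.float32));print(n,"flask all",np.round(r[0],1),np.round(r[1],1),round(r[2],1))
    W=plane(f,np.argwhere(m)[:,::-1],.026)[:,:2]*1000
    mu=q[:,:2].mean(0)*1000;u,s,v=np.linalg.svd(q[:,:2]*1000-mu);ax=v[0];t=(q[:,:2]*1000-mu)@ax;w=(q[:,:2]*1000-mu)@v[1]
    print(" axis",ax.round(3),np.degrees(np.arctan2(ax[1],ax[0])).round(1),"mu",mu.round(1))
    for a in np.arange(-75,75,10):
        k=(t>=a)&(t<a+10)
        if k.sum()>2: print("  ",a,k.sum(),w[k].min().round(1),w[k].max().round(1),np.median(q[k,2]).round(4))
    q=P.reshape(-1,3)
    th=np.radians(10.55);ex=np.array([np.cos(th),np.sin(th)]);ey=np.array([-ex[1],ex[0]]);T=np.array([.5959,-.0361])
    X=np.c_[(q[:,:2]-T)@ex,(q[:,:2]-T)@ey]*1000
    k=(X[:,0]>-20)&(X[:,0]<145)&(abs(X[:,1])<185)
    for nm,z0,z1,s in(("rack",.05,.063,1),("tubes",.078,.095,1),("tip",.05,.066,-1)):
        kk=k&(q[:,2]>z0)&(q[:,2]<z1)&(X[:,1]*s>0);r=cv2.minAreaRect(X[kk].astype(np.float32));print(n,nm,kk.sum(),np.percentile(X[kk],[1,99],axis=0).round(1).tolist(),np.median(q[kk,2]).round(4),np.round(r[0],1),np.round(r[1],1),round(r[2],1))
E
```

```text
scene flask all [499.8 431.9] [ 53.1 110.7] 78.2
 axis [ 0.971 -0.238] -13.8 mu [512.3 428.5]
   -65 23 -10.1 11.3 0.0236
   -55 17 -10.4 10.1 0.0219
   -45 22 -12.5 18.0 0.0237
   -35 36 -19.6 22.8 0.025
   -25 50 -23.4 26.5 0.0264
   -15 50 -23.4 26.5 0.0262
   -5 57 -24.1 26.5 0.0261
   5 54 -24.2 25.8 0.0264
   15 53 -25.0 28.1 0.0262
   25 59 -24.1 26.9 0.0258
   35 60 -23.7 27.6 0.0252
scene rack 450 [[42.6, 72.6], [98.4, 164.0]] 0.0578 [ 69.6 118.4] [92.5 58. ] 89.7
scene tubes 439 [[47.3, 78.7], [93.6, 157.8]] 0.0853 [ 69.6 119.8] [84.1 48.3] 89.9
scene tip 2045 [[15.2, -158.1], [125.8, -84.9]] 0.0559 [  71.  -121.9] [ 78.  115.8] 89.5
top flask all [500.3 435.7] [ 51.8 109.8] 75.6
 axis [-0.975  0.222] 167.1 mu [507.9 433.3]
   -55 6 -24.5 14.2 0.0234
   -45 54 -25.3 24.4 0.0267
   -35 58 -25.0 24.6 0.0271
   -25 57 -25.5 25.7 0.0264
   -15 53 -26.0 25.6 0.0268
   -5 57 -26.2 23.2 0.0259
   5 60 -26.5 24.1 0.0265
   15 55 -26.2 23.0 0.0256
   25 40 -19.6 17.9 0.0255
   35 18 -10.8 10.3 0.0231
   45 24 -11.7 10.1 0.0227
   55 18 -10.3 9.7 0.0238
top rack 303 [[40.9, 75.6], [95.9, 166.6]] 0.0586 [ 69.  120.8] [92.  57.4] 89.9
top tubes 244 [[45.3, 80.9], [91.7, 159.9]] 0.0856 [ 68.3 120. ] [47.9 80.5] 0.3
top tip 920 [[12.3, -155.9], [124.0, -80.5]] 0.0569 [  68.1 -118.5] [ 78.9 116.3] 89.7
```

```bash
cat > plan.py <<'E'
import sys,json,numpy as np
from scipy.spatial.transform import Rotation as R, Slerp
from station import arm
# usage: plan.py x y z yawdeg [n]  (mm, deg) : rows in tool axes to go there
s=arm.get_state();p=np.array(s["eef_pos"])*1e3;r=R.from_euler("xyz",s["ee_rot"])
x,y,z,yaw=map(float,sys.argv[1:5]);t=np.array([x,y,z]);rt=R.from_euler("xyz",[-90,0,yaw],degrees=True)
rv=(r.inv()*rt).as_rotvec(degrees=True)
n=max(int(np.ceil(np.linalg.norm(t-p)/40)),int(np.ceil(np.linalg.norm(rv)/7)),1)
if len(sys.argv)>5:n=max(n,int(sys.argv[5]))
print("t",round(s["t"],2),"pos",p.round(1),"eul",np.degrees(s["ee_rot"]).round(1),"F",np.round(s["force"],1),"w",round(s["width"]*1e3,1),"n",n,"q6",round(np.degrees(s["q"][5])))
sl=Slerp([0,1],R.concatenate([r,rt]));rr=sl(np.linspace(0,1,n+1));pp=p+np.linspace(0,1,n+1)[:,None]*(t-p)
for i in range(n):
    d=rr[i].inv().apply(pp[i+1]-pp[i]);w=(rr[i].inv()*rr[i+1]).as_rotvec(degrees=True)
    print("dp",d.round(1).tolist(),"rot",w.round(2).tolist())
E
python3 plan.py 418 333 150 152
```

```text
t 0.1 pos [214.7 639.5 225.7] eul [-89.9   0.  161.4] F [-0.1  0.1  0.6] w 87.7 n 10 q6 -17
dp [-29.0, 7.6, 22.6] rot [-0.01, 0.94, -0.0]
dp [-29.4, 7.6, 22.1] rot [-0.01, 0.94, -0.0]
dp [-29.8, 7.6, 21.6] rot [-0.01, 0.94, -0.0]
dp [-30.1, 7.6, 21.1] rot [-0.01, 0.94, -0.0]
dp [-30.5, 7.6, 20.6] rot [-0.01, 0.94, -0.0]
dp [-30.8, 7.6, 20.1] rot [-0.01, 0.94, -0.0]
dp [-31.1, 7.6, 19.6] rot [-0.01, 0.94, -0.0]
dp [-31.4, 7.6, 19.1] rot [-0.01, 0.94, -0.0]
dp [-31.7, 7.6, 18.6] rot [-0.01, 0.94, -0.0]
dp [-32.0, 7.6, 18.0] rot [-0.01, 0.94, -0.0]
```

Call:
move_arm([
  {"dp": [-29, 7.5, 22.5], "rotation": [0, 1, 0]},
  {"dp": [-29.5, 7.5, 22], "rotation": [0, 1, 0]},
  {"dp": [-30, 7.5, 21.5], "rotation": [0, 1, 0]},
  {"dp": [-30, 7.5, 21], "rotation": [0, 1, 0]},
  {"dp": [-30.5, 7.5, 20.5], "rotation": [0, 1, 0]},
], jaw=0, squeeze=15)

```text
t: 0.52
eef_pos: [0.3155, 0.4864, 0.1844]
ee_rot: [-1.568, 0.0, 2.735]
force: [1.7, 0.8, 0.4]
width: 0.0874
```

```bash
python3 plan.py 418 333 150 152
```

```text
t 0.52 pos [315.5 486.4 184.4] eul [-89.9   0.  156.7] F [1.7 0.8 0.4] w 87.4 n 5 q6 -10
dp [-30.9, 7.0, 20.1] rot [-0.03, 0.95, -0.01]
dp [-31.3, 6.9, 19.6] rot [-0.03, 0.95, -0.01]
dp [-31.6, 6.9, 19.0] rot [-0.03, 0.95, -0.01]
dp [-31.9, 6.9, 18.5] rot [-0.03, 0.95, -0.01]
dp [-32.2, 6.9, 18.0] rot [-0.03, 0.95, -0.01]
```

Tracking is good, with little lag.

Call:
move_arm([
  {"dp": [-31, 7, 20], "rotation": [0, 1, 0]},
  {"dp": [-31, 7, 19.5], "rotation": [0, 1, 0]},
  {"dp": [-31.5, 7, 19], "rotation": [0, 1, 0]},
  {"dp": [-32, 7, 18.5], "rotation": [0, 1, 0]},
  {"dp": [-32, 7, 18], "rotation": [0, 1, 0]},
])

```text
t: 0.93
eef_pos: [0.4195, 0.3237, 0.1471]
ee_rot: [-1.566, 0.0, 2.645]
force: [1.3, 0.9, -0.1]
width: 0.0876
```

```bash
python3 plan.py 418 333 33 152; python3 - <<'E'
from h import *
s=grab("scene","1");t=grab("top","1")
crop(s,270,60,440,230,3,"c1s");crop(t,140,140,300,290,3,"c1t")
E
```

```text
t 0.93 pos [419.5 323.7 147.1] eul [-89.7   0.  151.6] F [ 1.3  0.9 -0.1] w 87.6 n 3 q6 3
dp [1.9, 38.0, -2.7] rot [-0.09, -0.14, -0.01]
dp [1.9, 38.0, -2.6] rot [-0.09, -0.14, -0.01]
dp [1.9, 38.0, -2.6] rot [-0.09, -0.14, -0.01]
```

View pics/c1s.png

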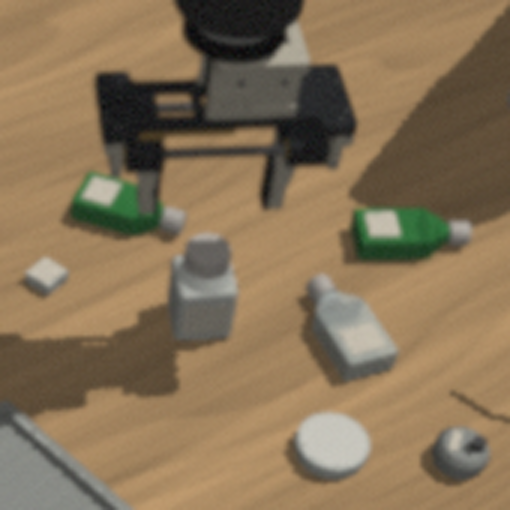

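View pics/c1t.png

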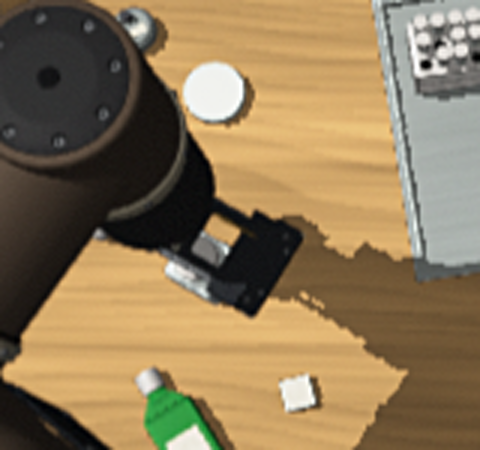

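The gripper is above the bottle, roughly aligned; bottle at c1s crop (203,290), fingers at (145,190) and (275,180). I'll centre it, then descend.

Call:
move_arm([
  {"dp": [5.5, 10, -8], "rotation": [0, 0, 0]},
  {"dp": [0, 30, 0], "rotation": [0, 0, 0]},
  {"dp": [0, 30, 0], "rotation": [0, 0, 0]},
  {"dp": [0, 30, 0], "rotation": [0, 0, 0]},
  {"dp": [0, 12, 0], "rotation": [0, 0, 0]},
])

```text
t: 1.45
eef_pos: [0.4209, 0.3349, 0.0324]
ee_rot: [-1.574, 0.001, 2.638]
force: [-0.1, -0.4, 0.2]
width: 0.0874
```

```bash
python3 plan.py 418 333 33 152; python3 - <<'E'
from h import *
s=grab("scene","2");t=grab("top","2")
crop(s,270,60,440,230,3,"c2s")
E
```

```text
t 1.45 pos [420.9 334.9  32.4] eul [-9.020e+01  1.000e-01  1.512e+02] F [-0.1 -0.4  0.2] w 87.4 n 1 q6 2
dp [1.6, -0.6, 3.0] rot [0.19, -0.83, -0.05]
```

View pics/c2s.png

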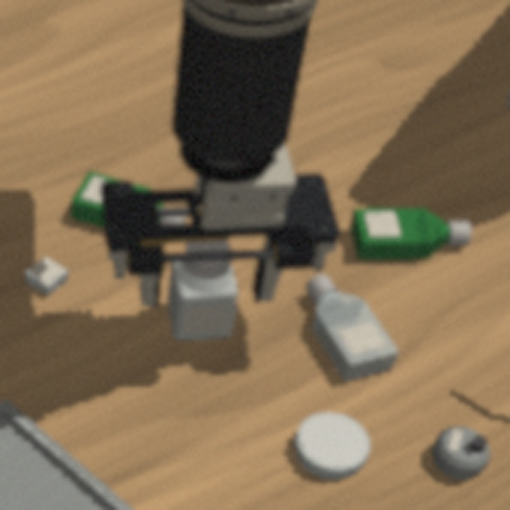

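Call:
move_arm([
  {"dp": [1.5, 1, 3], "rotation": [0, -0.8, 0]},
  {"dp": [0, 0, 0], "rotation": [0, 0, 0]},
  {"dp": [0, 0, 0], "rotation": [0, 0, 0]},
  {"dp": [0, 0, 0], "rotation": [0, 0, 0]},
  {"dp": [0, 0, 0], "rotation": [0, 0, 0]},
], jaw=255, squeeze=20)

```text
t: 1.97
eef_pos: [0.4182, 0.3372, 0.0352]
ee_rot: [-1.577, 0.002, 2.659]
force: [-0.8, -2.0, -0.5]
width: 0.0596
```

Call:
move_arm([
  {"dp": [0, 0, 0], "rotation": [0, 0, 0]},
  {"dp": [0, 0, 0], "rotation": [0, 0, 0]},
  {"dp": [0, 0, 0], "rotation": [0, 0, 0]},
])

```text
t: 2.22
eef_pos: [0.4182, 0.3374, 0.0365]
ee_rot: [-1.579, 0.002, 2.658]
force: [-0.2, 0.7, -2.5]
width: 0.0538
```

Call:
move_arm([
  {"dp": [0, -5, 0], "rotation": [0, 0, 0]},
  {"dp": [0, -30, 0], "rotation": [0, 0, 0]},
  {"dp": [0, -40, 0], "rotation": [0, 0, 0]},
  {"dp": [0, -40, 0], "rotation": [0, 0, 0]},
])

```text
t: 2.55
eef_pos: [0.4139, 0.3311, 0.1466]
ee_rot: [-1.56, -0.001, 2.656]
force: [1.9, 1.8, -1.0]
width: 0.0544
```

```bash
python3 plan.py 664.7 -23.3 150 100.55; python3 - <<'E'
from h import *
s=grab("scene","3")
crop(s,270,30,440,200,3,"c3s")
E
```

```text
t 2.55 pos [413.9 331.1 146.6] eul [-8.940e+01 -1.000e-01  1.522e+02] F [ 1.9  1.8 -1. ] w 54.4 n 11 q6 2
dp [-35.2, -0.2, 17.8] rot [-0.05, 4.69, -0.02]
dp [-36.6, -0.2, 14.9] rot [-0.05, 4.69, -0.02]
dp [-37.7, -0.2, 11.9] rot [-0.05, 4.69, -0.02]
dp [-38.5, -0.2, 8.7] rot [-0.05, 4.69, -0.02]
dp [-39.1, -0.3, 5.6] rot [-0.05, 4.69, -0.02]
dp [-39.4, -0.3, 2.4] rot [-0.05, 4.69, -0.02]
dp [-39.5, -0.3, -0.9] rot [-0.05, 4.69, -0.02]
dp [-39.3, -0.3, -4.1] rot [-0.05, 4.69, -0.02]
dp [-38.8, -0.3, -7.3] rot [-0.05, 4.69, -0.02]
dp [-38.1, -0.3, -10.5] rot [-0.05, 4.69, -0.02]
dp [-37.1, -0.3, -13.5] rot [-0.05, 4.69, -0.02]
```

View pics/c3s.png

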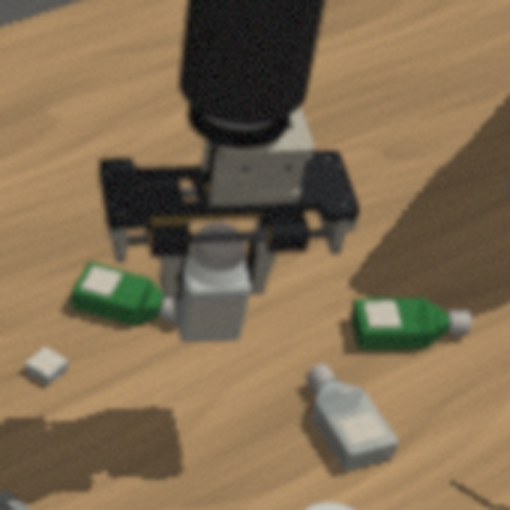

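Call:
move_arm([
  {"dp": [-35, -2, 18], "rotation": [0, 4.7, 0]},
  {"dp": [-36.5, -1, 15], "rotation": [0, 4.7, 0]},
  {"dp": [-37.5, 0, 12], "rotation": [0, 4.7, 0]},
  {"dp": [-38.5, 0, 9], "rotation": [0, 4.7, 0]},
  {"dp": [-39, 0, 5.5], "rotation": [0, 4.7, 0]},
])

```text
t: 3.02
eef_pos: [0.5342, 0.1775, 0.1675]
ee_rot: [-1.591, -0.002, 2.246]
force: [0.2, 0.3, -1.8]
width: 0.0542
```

```bash
python3 plan.py 664.7 -23.3 150 100.55
```

```text
t 3.02 pos [534.2 177.5 167.5] eul [-9.110e+01 -1.000e-01  1.287e+02] F [ 0.2  0.3 -1.8] w 54.2 n 7 q6 1
dp [-34.1, 2.4, 3.4] rot [0.16, 4.02, 0.06]
dp [-34.2, 2.4, 1.0] rot [0.16, 4.02, 0.06]
dp [-34.2, 2.4, -1.4] rot [0.16, 4.02, 0.06]
dp [-34.0, 2.5, -3.8] rot [0.16, 4.02, 0.06]
dp [-33.7, 2.5, -6.2] rot [0.16, 4.02, 0.06]
dp [-33.1, 2.5, -8.5] rot [0.16, 4.02, 0.06]
dp [-32.5, 2.5, -10.8] rot [0.16, 4.02, 0.06]
```

Call:
move_arm([
  {"dp": [-34, 2.5, 3.5], "rotation": [0.2, 4, 0]},
  {"dp": [-34, 2.5, 1], "rotation": [0.2, 4, 0]},
  {"dp": [-34, 2.5, -1.5], "rotation": [0.2, 4, 0]},
  {"dp": [-34, 2.5, -4], "rotation": [0.2, 4, 0]},
  {"dp": [-33.5, 2.5, -6], "rotation": [0.2, 4, 0]},
])

```text
t: 3.43
eef_pos: [0.6306, 0.0251, 0.1559]
ee_rot: [-1.575, -0.007, 1.877]
force: [1.3, 1.3, -1.7]
width: 0.0537
```

```bash
python3 plan.py 664.7 -23.3 150 100.55
```

```text
t 3.43 pos [630.6  25.1 155.9] eul [-90.3  -0.4 107.5] F [ 1.3  1.3 -1.7] w 53.7 n 2 q6 -2
dp [-28.2, 2.8, -8.9] rot [0.12, 3.5, 0.2]
dp [-27.6, 2.9, -10.7] rot [0.12, 3.5, 0.2]
```

Call:
move_arm([
  {"dp": [-28, 3, -9], "rotation": [0, 3.5, 0.2]},
  {"dp": [-27.5, 3, -10.5], "rotation": [0, 3.5, 0.2]},
  {"dp": [0, 0, 0], "rotation": [0, 0, 0]},
  {"dp": [0, 0, 0], "rotation": [0, 0, 0]},
])

```text
t: 3.77
eef_pos: [0.6677, -0.0332, 0.147]
ee_rot: [-1.572, 0.001, 1.736]
force: [-0.8, -0.4, -2.3]
width: 0.0539
```

```bash
python3 plan.py 664.7 -23.3 150 100.55;  python3 - <<'E'
from h import *
s=grab("scene","4");t=grab("top","4")
crop(s,170,120,360,320,3,"c4s");crop(t,250,70,410,240,3,"c4t")
E
```

```text
t 3.77 pos [667.7 -33.2 147. ] eul [-90.1   0.   99.5] F [-0.8 -0.4 -2.3] w 53.9 n 1 q6 -4
dp [10.3, -3.0, 1.4] rot [0.09, -1.08, -0.03]
```

View pics/c4s.png

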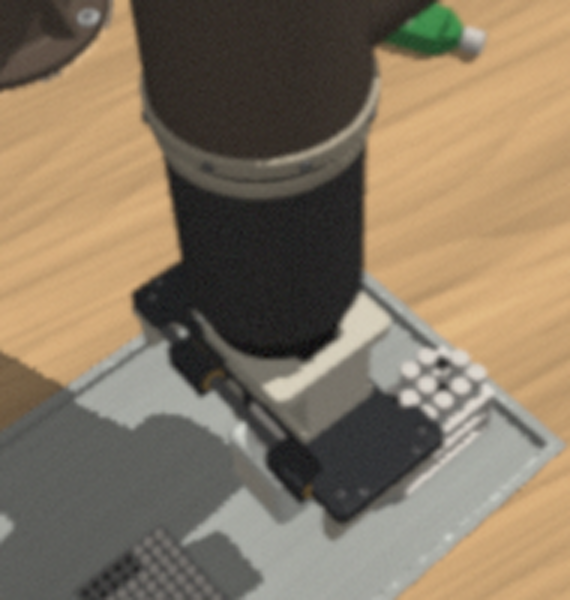

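View pics/c4t.png

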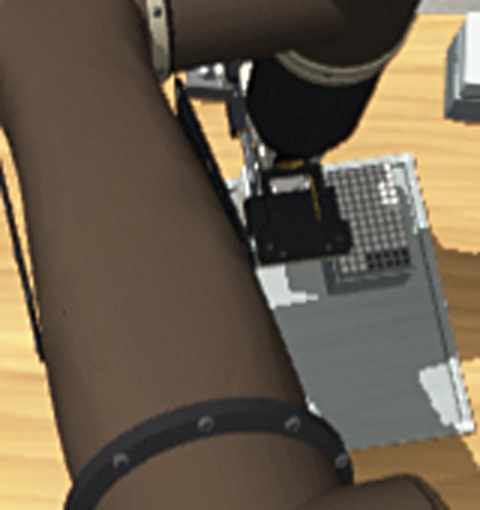

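Call:
move_arm([
  {"dp": [12, 10, 1.5], "rotation": [0, -1, 0]},
  {"dp": [0, 30, 0], "rotation": [0, 0, 0]},
  {"dp": [0, 30, 0], "rotation": [0, 0, 0]},
  {"dp": [0, 20, 0], "rotation": [0, 0, 0]},
])

```text
t: 4.2
eef_pos: [0.6668, -0.0147, 0.0617]
ee_rot: [-1.587, 0.0, 1.764]
force: [-0.1, -0.3, -2.3]
width: 0.0541
```

```bash
python3 plan.py 664.4 -21.5 42 100.55
```

```text
t 4.2 pos [666.8 -14.7  61.7] eul [-90.9   0.  101.1] F [-0.1 -0.3 -2.3] w 54.1 n 1 q6 -4
dp [-6.2, 19.7, 4.0] rot [0.91, 0.54, -0.0]
```

Call:
move_arm([
  {"dp": [-6, 5, 3], "rotation": [0.9, 0.5, 0]},
  {"dp": [0, 5, 0], "rotation": [0, 0, 0]},
  {"dp": [0, 0, 0], "rotation": [0, 0, 0]},
])

```text
t: 4.45
eef_pos: [0.6605, -0.0179, 0.0469]
ee_rot: [-1.562, -0.001, 1.761]
force: [-0.4, -0.5, -2.3]
width: 0.0539
```

```bash
python3 plan.py 664.4 -21.5 42 100.55
```

```text
t 4.45 pos [660.5 -17.9  46.9] eul [-89.5  -0.  100.9] F [-0.4 -0.5 -2.3] w 53.9 n 1 q6 -4
dp [-4.3, 4.9, -3.2] rot [-0.51, 0.34, 0.04]
```

Call:
move_arm([
  {"dp": [-3, 2, -3], "rotation": [-0.3, 0, 0]},
  {"dp": [0, 0, 0], "rotation": [0, 0, 0]},
  {"dp": [0, 0, 0], "rotation": [0, 0, 0]},
])

```text
t: 4.7
eef_pos: [0.6661, -0.0192, 0.0478]
ee_rot: [-1.572, -0.0, 1.763]
force: [0.7, 0.2, -1.9]
width: 0.0541
```

```bash
python3 plan.py 664.4 -21.5 40 100.55
```

```text
t 4.7 pos [666.1 -19.2  47.8] eul [-90.1  -0.  101. ] F [ 0.7  0.2 -1.9] w 54.1 n 1 q6 -4
dp [-2.0, 7.8, 2.1] rot [0.05, 0.47, 0.02]
```

Call:
move_arm([
  {"dp": [-1.5, 5, 1], "rotation": [0, 0.4, 0]},
  {"dp": [0, 1.5, 0], "rotation": [0, 0, 0]},
  {"dp": [0, 1.5, 0], "rotation": [0, 0, 0]},
])

```text
t: 4.95
eef_pos: [0.6672, -0.0209, 0.0422]
ee_rot: [-1.577, -0.0, 1.755]
force: [0.5, -0.2, -3.0]
width: 0.0541
```

```bash
python3 plan.py 664.4 -21.5 40 100.55
```

```text
t 4.95 pos [667.2 -20.9  42.2] eul [-90.4  -0.  100.6] F [ 0.5 -0.2 -3. ] w 54.1 n 1 q6 -4
dp [-0.1, 2.2, 2.9] rot [0.36, 0.02, 0.02]
```

Call:
move_arm([
  {"dp": [0, 2, 2], "rotation": [0.2, 0, 0]},
  {"dp": [0, 1.5, 0], "rotation": [0, 0, 0]},
  {"dp": [0, 1, 0], "rotation": [0, 0, 0]},
])

```text
t: 5.2
eef_pos: [0.665, -0.0215, 0.0385]
ee_rot: [-1.574, -0.0, 1.755]
force: [-6.4, 2.7, 12.3]
width: 0.0539
```

```bash
python3 plan.py 664.4 -21.5 39 100.55
```

```text
t 5.2 pos [665.  -21.5  38.5] eul [-90.2  -0.  100.6] F [-6.4  2.7 12.3] w 53.9 n 1 q6 -4
dp [0.1, -0.5, 0.6] rot [0.16, 0.02, 0.02]
```

Call:
move_arm([
  {"dp": [0, -0.5, 0], "rotation": [0, 0, 0]},
  {"dp": [0, 0, 0], "rotation": [0, 0, 0]},
  {"dp": [0, 0, 0], "rotation": [0, 0, 0]},
], jaw=30)

```text
t: 5.45
eef_pos: [0.6658, -0.0214, 0.0401]
ee_rot: [-1.575, 0.0, 1.756]
force: [0.4, -0.1, 0.2]
width: 0.0685
```

Call:
move_arm([
  {"dp": [0, -5, 0], "rotation": [0, 0, 0]},
  {"dp": [0, -30, 0], "rotation": [0, 0, 0]},
  {"dp": [0, -40, 0], "rotation": [0, 0, 0]},
  {"dp": [0, -40, 0], "rotation": [0, 0, 0]},
])

```text
t: 5.78
eef_pos: [0.6599, -0.0225, 0.1487]
ee_rot: [-1.557, -0.0, 1.754]
force: [1.6, 0.8, 0.0]
width: 0.0771
```

```bash
python3 plan.py 520.4 429 150 166.8
```

```text
t 5.78 pos [659.9 -22.5 148.7] eul [-89.2  -0.  100.5] F [1.6 0.8 0. ] w 77.1 n 12 q6 -4
dp [39.1, -0.0, 4.6] rot [-0.06, -5.52, 0.04]
dp [39.4, -0.1, 0.8] rot [-0.06, -5.52, 0.04]
dp [39.3, -0.1, -3.0] rot [-0.06, -5.52, 0.04]
dp [38.8, -0.1, -6.8] rot [-0.06, -5.52, 0.04]
dp [38.0, -0.1, -10.5] rot [-0.06, -5.52, 0.04]
dp [36.8, -0.1, -14.1] rot [-0.06, -5.52, 0.04]
dp [35.2, -0.2, -17.6] rot [-0.06, -5.52, 0.04]
dp [33.4, -0.2, -20.9] rot [-0.06, -5.52, 0.04]
dp [31.2, -0.2, -24.0] rot [-0.06, -5.52, 0.04]
dp [28.8, -0.2, -26.9] rot [-0.06, -5.52, 0.04]
dp [26.0, -0.1, -29.5] rot [-0.06, -5.52, 0.04]
dp [23.1, -0.1, -31.9] rot [-0.06, -5.52, 0.04]
```

Call:
move_arm([
  {"dp": [39, 0, 4.5], "rotation": [0, -5.5, 0]},
  {"dp": [39.5, 0, 1], "rotation": [0, -5.5, 0]},
  {"dp": [39.5, 0, -3], "rotation": [0, -5.5, 0]},
  {"dp": [39, 0, -7], "rotation": [0, -5.5, 0]},
  {"dp": [38, 0, -10.5], "rotation": [0, -5.5, 0]},
], jaw=0)

```text
t: 6.2
eef_pos: [0.6082, 0.1655, 0.1639]
ee_rot: [-1.578, 0.004, 2.241]
force: [1.4, 1.0, -0.0]
width: 0.0877
```

```bash
python3 plan.py 520.4 429 120 166.8
```

```text
t 6.2 pos [608.2 165.5 163.9] eul [-90.4   0.2 128.4] F [ 1.4  1.  -0. ] w 87.7 n 8 q6 5
dp [32.6, 5.4, -11.8] rot [0.04, -4.8, -0.05]
dp [31.5, 5.5, -14.5] rot [0.04, -4.8, -0.05]
dp [30.2, 5.5, -17.1] rot [0.04, -4.8, -0.05]
dp [28.7, 5.5, -19.6] rot [0.04, -4.8, -0.05]
dp [26.9, 5.5, -21.9] rot [0.04, -4.8, -0.05]
dp [25.0, 5.5, -24.1] rot [0.04, -4.8, -0.05]
dp [22.9, 5.5, -26.1] rot [0.04, -4.8, -0.05]
dp [20.6, 5.5, -27.9] rot [0.04, -4.8, -0.05]
```

Call:
move_arm([
  {"dp": [32.5, 5.5, -12], "rotation": [0, -4.8, 0]},
  {"dp": [31.5, 5.5, -14.5], "rotation": [0, -4.8, 0]},
  {"dp": [30, 5.5, -17], "rotation": [0, -4.8, 0]},
  {"dp": [28.5, 5.5, -19.5], "rotation": [0, -4.8, 0]},
  {"dp": [27, 5.5, -22], "rotation": [0, -4.8, 0]},
])

```text
t: 6.62
eef_pos: [0.5501, 0.3392, 0.1411]
ee_rot: [-1.584, 0.011, 2.684]
force: [0.4, -0.0, 1.1]
width: 0.0876
```

```bash
python3 plan.py 520.4 429 120 166.8; python3 - <<'E'
from meas import *
f=grab("scene","5");t=grab("top","5");crop(f,170,180,360,340,4,"c5s")
th=np.radians(10.55);ex=np.array([np.cos(th),np.sin(th)]);ey=np.array([-ex[1],ex[0]]);T=np.array([.5959,-.0361])
for n,f in(("scene",f),("top",t)):
    q=cloud(f).reshape(-1,3);X=np.c_[(q[:,:2]-T)@ex,(q[:,:2]-T)@ey]*1000
    for nm,z0,z1 in(("cap",.085,.105),("shoulder",.056,.072)):
        k=(q[:,2]>z0)&(q[:,2]<z1)&(abs(X[:,1])<55)&(X[:,0]>20)&(X[:,0]<120)
        if k.sum()>9:
            r=cv2.minAreaRect(X[k].astype(np.float32));print(n,nm,k.sum(),np.round(r[0],1),np.round(r[1],1),round(r[2],1),np.median(q[k,2]).round(4))
E
```

```text
t 6.62 pos [550.1 339.2 141.1] eul [-90.7   0.6 153.8] F [ 0.4 -0.   1.1] w 87.6 n 3 q6 14
dp [22.2, 7.1, -22.4] rot [0.22, -4.34, -0.24]
dp [20.4, 7.1, -24.0] rot [0.22, -4.34, -0.24]
dp [18.5, 7.1, -25.5] rot [0.22, -4.34, -0.24]
scene cap 315 [70.6 -0.6] [38.8 40.1] 48.2 0.0946
scene shoulder 290 [70.5 -1.3] [53.1 54.3] 1.3 0.0642
top cap 161 [68.6  0.9] [38.7 39.4] 24.4 0.0949
top shoulder 129 [66.9  2.3] [54.5 52.8] 89.1 0.0648
```

View pics/c5s.png

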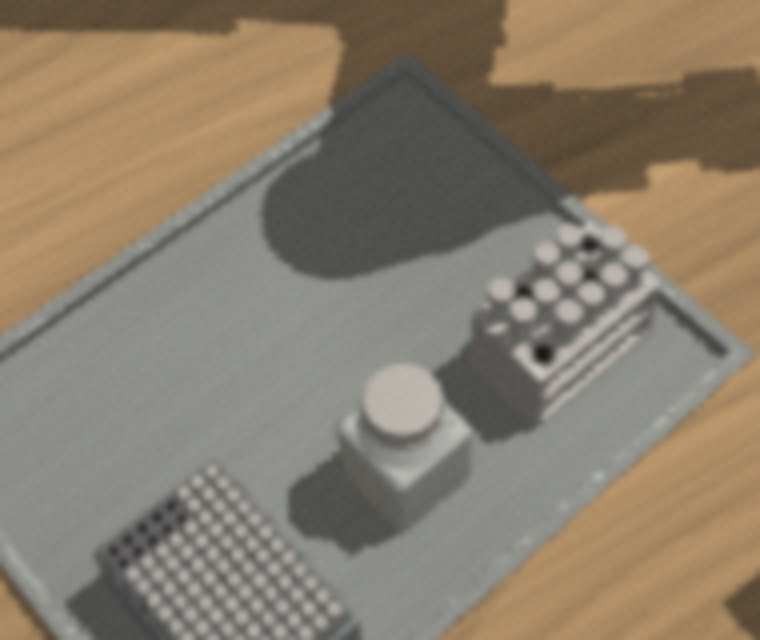

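Scene 5 shows the bottle standing square between rack and tip box, at crop (403,440). It measures (69.6, 0.2) mm in the tray frame, averaged over both views. Next the flask.

Call:
move_arm([
  {"dp": [22, 7, -22.5], "rotation": [0, -4.3, -0.2]},
  {"dp": [20.5, 7, -24], "rotation": [0, -4.3, -0.2]},
  {"dp": [15, 7, -21], "rotation": [0, -4.3, -0.2]},
  {"dp": [0, 0, 0], "rotation": [0, 0, 0]},
])

```text
t: 7.05
eef_pos: [0.5203, 0.4304, 0.1207]
ee_rot: [-1.583, 0.004, 2.923]
force: [0.6, -1.2, 0.4]
width: 0.0874
```

```bash
python3 plan.py 520.4 429 60 166.8
```

```text
t 7.05 pos [520.3 430.4 120.7] eul [-90.7   0.2 167.5] F [ 0.6 -1.2  0.4] w 87.4 n 2 q6 21
dp [-0.1, 30.3, 1.0] rot [0.36, 0.34, -0.12]
dp [-0.1, 30.3, 0.8] rot [0.36, 0.34, -0.12]
```

Call:
move_arm([
  {"dp": [0, 30, 1], "rotation": [0.4, 0.5, 0]},
  {"dp": [0, 30, 1], "rotation": [0.3, 0.2, 0]},
  {"dp": [0, 25, 0], "rotation": [0, 0, 0]},
  {"dp": [0, 12, 0], "rotation": [0, 0, 0]},
])

```text
t: 7.38
eef_pos: [0.5232, 0.4337, 0.0269]
ee_rot: [-1.581, 0.01, 2.912]
force: [-0.8, -1.0, -0.5]
width: 0.0876
```

```bash
python3 plan.py 520.4 429 7 166.8;python3 - <<'E'
from h import *
f=grab("scene","6");t=grab("top","6");crop(f,300,60,460,220,4,"c6s");crop(t,100,120,260,270,4,"c6t")
E
```

```text
t 7.38 pos [523.2 433.7  26.9] eul [-90.6   0.6 166.9] F [-0.8 -1.  -0.5] w 87.6 n 1 q6 20
dp [1.9, 19.8, 5.4] rot [0.56, 0.06, -0.55]
```

View pics/c6s.png

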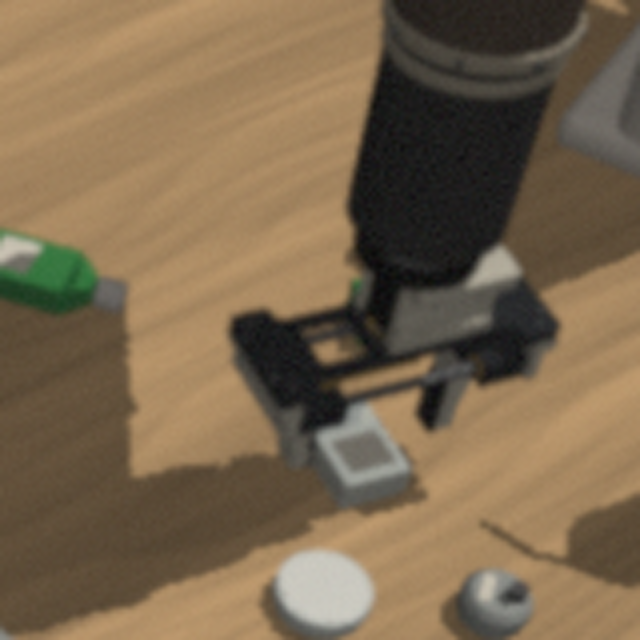

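The flask lies between the open fingers at c6s crop (360,450), a little off-centre. I'll correct and go lower.

Call:
move_arm([
  {"dp": [2, 8, 4], "rotation": [0.4, 0, -0.4]},
  {"dp": [0, 5, 0], "rotation": [0, 0, 0]},
  {"dp": [0, 0, 0], "rotation": [0, 0, 0]},
])

```text
t: 7.73
eef_pos: [0.5224, 0.4307, 0.0173]
ee_rot: [-1.576, 0.004, 2.912]
force: [-0.5, 0.4, 0.8]
width: 0.0876
```

```bash
python3 plan.py 520.4 429 7 166.8
```

```text
t 7.73 pos [522.4 430.7  17.3] eul [-90.3   0.2 166.8] F [-0.5  0.4  0.8] w 87.6 n 1 q6 21
dp [1.6, 10.2, 2.2] rot [0.28, 0.04, -0.24]
```

Call:
move_arm([
  {"dp": [1.5, 6, 2], "rotation": [0.3, 0, -0.2]},
  {"dp": [0, 3, 0], "rotation": [0, 0, 0]},
  {"dp": [0, 2, 0], "rotation": [0, 0, 0]},
], jaw=100)

```text
t: 7.98
eef_pos: [0.5219, 0.4302, 0.0087]
ee_rot: [-1.575, 0.003, 2.912]
force: [-0.4, -0.1, -0.3]
width: 0.073
```

Call:
move_arm([
  {"dp": [0, 1, 0], "rotation": [0, 0, 0]},
  {"dp": [0, 1, 0], "rotation": [0, 0, 0]},
  {"dp": [0, 0.5, 0], "rotation": [0, 0, 0]},
  {"dp": [0, 0, 0], "rotation": [0, 0, 0]},
  {"dp": [0, 0, 0], "rotation": [0, 0, 0]},
], jaw=255, squeeze=10)

```text
t: 8.4
eef_pos: [0.522, 0.4305, 0.0064]
ee_rot: [-1.575, 0.003, 2.912]
force: [-0.1, -0.5, -0.8]
width: 0.0501
```

Call:
move_arm([
  {"dp": [0, -5, 0], "rotation": [0, 0, 0]},
  {"dp": [0, -35, 0], "rotation": [0, 0, 0]},
  {"dp": [0, -40, 0], "rotation": [0, 0, 0]},
  {"dp": [0, -40, 0], "rotation": [0, 0, 0]},
])

```text
t: 8.73
eef_pos: [0.5171, 0.4249, 0.1193]
ee_rot: [-1.557, -0.006, 2.91]
force: [1.4, 1.0, -0.6]
width: 0.0502
```

```bash
python3 plan.py 579.4 -39.2 130 190.55
```

```text
t 8.73 pos [517.1 424.9 119.3] eul [-89.2  -0.4 166.7] F [ 1.4  1.  -0.6] w 50.2 n 12 q6 21
dp [-13.9, -0.5, 36.5] rot [-0.06, -1.99, 0.04]
dp [-12.7, -0.5, 36.9] rot [-0.06, -1.99, 0.04]
dp [-11.4, -0.5, 37.3] rot [-0.06, -1.99, 0.04]
dp [-10.1, -0.6, 37.7] rot [-0.06, -1.99, 0.04]
dp [-8.8, -0.6, 38.0] rot [-0.06, -1.99, 0.04]
dp [-7.4, -0.6, 38.3] rot [-0.06, -1.99, 0.04]
dp [-6.1, -0.7, 38.5] rot [-0.06, -1.99, 0.04]
dp [-4.8, -0.7, 38.7] rot [-0.06, -1.99, 0.04]
dp [-3.4, -0.7, 38.9] rot [-0.06, -1.99, 0.04]
dp [-2.1, -0.8, 39.0] rot [-0.06, -1.99, 0.04]
dp [-0.7, -0.8, 39.0] rot [-0.06, -1.99, 0.04]
dp [0.6, -0.8, 39.0] rot [-0.06, -1.99, 0.04]
```

Call:
move_arm([
  {"dp": [-14, -2, 36.5], "rotation": [0, -2, 0]},
  {"dp": [-12.5, -1, 37], "rotation": [0, -2, 0]},
  {"dp": [-11.5, -1, 37.5], "rotation": [0, -2, 0]},
  {"dp": [-10, -1, 37.5], "rotation": [0, -2, 0]},
  {"dp": [-9, -1, 38], "rotation": [0, -2, 0]},
])

```text
t: 9.15
eef_pos: [0.5491, 0.2375, 0.1408]
ee_rot: [-1.575, 0.008, 3.103]
force: [1.6, 0.8, -0.1]
width: 0.0498
```

```bash
python3 plan.py 579.4 -39.2 130 190.55
```

```text
t 9.15 pos [549.1 237.5 140.8] eul [-90.2   0.4 177.8] F [ 1.6  0.8 -0.1] w 49.8 n 7 q6 46
dp [-5.8, 1.4, 39.3] rot [0.03, -1.82, -0.07]
dp [-4.6, 1.4, 39.5] rot [0.03, -1.82, -0.07]
dp [-3.3, 1.5, 39.6] rot [0.03, -1.82, -0.07]
dp [-2.1, 1.5, 39.7] rot [0.03, -1.82, -0.07]
dp [-0.8, 1.5, 39.8] rot [0.03, -1.82, -0.07]
dp [0.5, 1.5, 39.8] rot [0.03, -1.82, -0.07]
dp [1.7, 1.5, 39.7] rot [0.03, -1.82, -0.07]
```

Call:
move_arm([
  {"dp": [-6, 1.5, 39], "rotation": [0, -1.8, 0]},
  {"dp": [-4.5, 1.5, 39.5], "rotation": [0, -1.8, 0]},
  {"dp": [-3.5, 1.5, 39.5], "rotation": [0, -1.8, 0]},
  {"dp": [-2, 1.5, 39.5], "rotation": [0, -1.8, 0]},
  {"dp": [-1, 1.5, 39.5], "rotation": [0, -1.8, 0]},
])

```text
t: 9.57
eef_pos: [0.5719, 0.0324, 0.1371]
ee_rot: [-1.576, 0.015, -3.012]
force: [0.9, 0.0, -1.5]
width: 0.0502
```

```bash
python3 plan.py 579.4 -39.2 120 190.55
```

```text
t 9.57 pos [571.9  32.4 137.1] eul [ -90.3    0.8 -172.6] F [ 0.9  0.  -1.5] w 50.2 n 2 q6 75
dp [1.1, 8.4, 36.0] rot [0.14, -1.56, -0.43]
dp [2.0, 8.5, 36.0] rot [0.14, -1.56, -0.43]
```

Slowing down (overshoot seen): aim slightly short, then settle.

Call:
move_arm([
  {"dp": [1, 8, 33], "rotation": [0.1, -1.5, -0.4]},
  {"dp": [2, 8, 22], "rotation": [0.1, -1.3, -0.4]},
  {"dp": [0, 5, 8], "rotation": [0, 0, 0]},
  {"dp": [0, 5, 0], "rotation": [0, 0, 0]},
])

```text
t: 9.9
eef_pos: [0.5787, -0.0403, 0.1134]
ee_rot: [-1.572, 0.005, -2.965]
force: [-0.2, 0.4, -0.8]
width: 0.0501
```

```bash
python3 plan.py 579.4 -39.2 40 190.55
```

```text
t 9.9 pos [578.7 -40.3 113.4] eul [ -90.1    0.3 -169.9] F [-0.2  0.4 -0.8] w 50.1 n 2 q6 85
dp [-0.3, 36.7, -0.4] rot [0.03, -0.23, -0.14]
dp [-0.4, 36.7, -0.5] rot [0.03, -0.23, -0.14]
```

Call:
move_arm([
  {"dp": [0, 35, 0], "rotation": [0, -0.3, -0.2]},
  {"dp": [0, 32, 0], "rotation": [0, 0, 0]},
  {"dp": [0, 18, 0], "rotation": [0, 0, 0]},
  {"dp": [0, 3, 0], "rotation": [0, 0, 0]},
])

```text
t: 10.23
eef_pos: [0.5817, -0.0383, 0.0253]
ee_rot: [-1.572, 0.009, -2.963]
force: [-0.2, 0.5, -0.1]
width: 0.0499
```

```bash
python3 plan.py 579.4 -39.2 10 190.55
```

```text
t 10.23 pos [581.7 -38.3  25.3] eul [ -90.1    0.5 -169.8] F [-0.2  0.5 -0.1] w 49.9 n 1 q6 85
dp [2.6, 15.3, 0.5] rot [0.08, -0.33, -0.53]
```

Call:
move_arm([
  {"dp": [1.5, 6, 0.5], "rotation": [0, -0.4, -0.4]},
  {"dp": [0, 5, 0], "rotation": [0, 0, 0]},
  {"dp": [0, 2, 0], "rotation": [0, 0, 0]},
])

```text
t: 10.48
eef_pos: [0.5809, -0.0367, 0.0124]
ee_rot: [-1.572, 0.002, -2.953]
force: [-0.8, 0.1, 0.4]
width: 0.0498
```

```bash
python3 plan.py 579.4 -39.2 10 190.55
```

```text
t 10.48 pos [580.9 -36.7  12.4] eul [-9.010e+01  1.000e-01 -1.692e+02] F [-0.8  0.1  0.4] w 49.8 n 1 q6 85
dp [2.0, 2.4, 2.1] rot [0.06, 0.24, -0.11]
```

Call:
move_arm([
  {"dp": [1.5, 1, 2], "rotation": [0, 0.2, 0]},
  {"dp": [0, 1, 0], "rotation": [0, 0, 0]},
  {"dp": [0, 1, 0], "rotation": [0, 0, 0]},
])

```text
t: 10.73
eef_pos: [0.5815, -0.038, 0.0114]
ee_rot: [-1.572, 0.006, -2.956]
force: [0.0, 0.4, -0.6]
width: 0.0497
```

```bash
python3 plan.py 579.4 -39.2 10 190.55
```

```text
t 10.73 pos [581.5 -38.   11.4] eul [ -90.1    0.3 -169.4] F [ 0.   0.4 -0.6] w 49.7 n 1 q6 85
dp [2.3, 1.4, 0.8] rot [0.07, 0.09, -0.32]
```

Call:
move_arm([
  {"dp": [0.5, 2, 0.8], "rotation": [0, 0, -0.3]},
  {"dp": [0, 1, 0], "rotation": [0, 0, 0]},
  {"dp": [0, 0.5, 0], "rotation": [0, 0, 0]},
])

```text
t: 10.98
eef_pos: [0.5821, -0.0389, 0.0093]
ee_rot: [-1.572, 0.003, -2.956]
force: [-2.9, 1.6, 6.5]
width: 0.0501
```

```bash
python3 plan.py 579.4 -39.2 9 190.55
```

```text
t 10.98 pos [582.1 -38.9   9.3] eul [ -90.1    0.2 -169.4] F [-2.9  1.6  6.5] w 50.1 n 1 q6 85
dp [2.7, 0.3, -0.2] rot [0.07, 0.08, -0.16]
```

Contact. Now release and lift, then on to the large dish at (600.5, 337.7).

Call:
move_arm([
  {"dp": [0, 0, 0], "rotation": [0, 0, 0]},
  {"dp": [0, -0.5, 0], "rotation": [0, 0, 0]},
  {"dp": [0, -0.5, 0], "rotation": [0, 0, 0]},
], jaw=40)

```text
t: 11.23
eef_pos: [0.5825, -0.039, 0.0107]
ee_rot: [-1.572, 0.004, -2.956]
force: [-0.9, 0.7, 0.3]
width: 0.0646
```

Call:
move_arm([
  {"dp": [0, -5, 0], "rotation": [0, 0, 0]},
  {"dp": [0, -35, 0], "rotation": [0, 0, 0]},
  {"dp": [0, -40, 0], "rotation": [0, 0, 0]},
  {"dp": [0, -40, 0], "rotation": [0, 0, 0]},
])

```text
t: 11.57
eef_pos: [0.576, -0.0404, 0.1259]
ee_rot: [-1.572, -0.015, -2.958]
force: [1.1, -0.2, 0.4]
width: 0.0735
```

```bash
python3 plan.py 600.5 337.7 120 190.55
```

```text
t 11.57 pos [576.  -40.4 125.9] eul [ -90.1   -0.9 -169.5] F [ 1.1 -0.2  0.4] w 73.5 n 10 q6 85
dp [-9.3, 0.5, -36.7] rot [0.01, -0.0, 0.09]
dp [-9.3, 0.5, -36.7] rot [0.01, -0.0, 0.09]
dp [-9.3, 0.5, -36.7] rot [0.01, -0.0, 0.09]
dp [-9.3, 0.5, -36.7] rot [0.01, -0.0, 0.09]
dp [-9.3, 0.5, -36.7] rot [0.01, -0.0, 0.09]
dp [-9.3, 0.5, -36.7] rot [0.01, -0.0, 0.09]
dp [-9.3, 0.6, -36.7] rot [0.01, -0.0, 0.09]
dp [-9.3, 0.6, -36.7] rot [0.01, -0.0, 0.09]
dp [-9.3, 0.6, -36.7] rot [0.01, -0.0, 0.09]
dp [-9.3, 0.6, -36.7] rot [0.01, -0.0, 0.09]
```

Call:
move_arm([
  {"dp": [-9, 0, -36.5], "rotation": [0, 0, 0]},
  {"dp": [-9, 0, -36.5], "rotation": [0, 0, 0]},
  {"dp": [-9, 0, -36.5], "rotation": [0, 0, 0]},
  {"dp": [-9, 0, -36.5], "rotation": [0, 0, 0]},
  {"dp": [-9, 0, -36.5], "rotation": [0, 0, 0]},
], jaw=0)

```text
t: 11.98
eef_pos: [0.5932, 0.1479, 0.1419]
ee_rot: [-1.573, 0.006, -2.967]
force: [1.1, -0.8, -0.0]
width: 0.0875
```

```bash
python3 plan.py 600.5 337.7 120 190.55
```

```text
t 11.98 pos [593.2 147.9 141.9] eul [ -90.1    0.3 -170. ] F [ 1.1 -0.8 -0. ] w 87.5 n 5 q6 68
dp [-8.0, 4.5, -37.1] rot [0.03, -0.11, -0.07]
dp [-8.1, 4.5, -37.1] rot [0.03, -0.11, -0.07]
dp [-8.1, 4.5, -37.1] rot [0.03, -0.11, -0.07]
dp [-8.2, 4.4, -37.1] rot [0.03, -0.11, -0.07]
dp [-8.3, 4.4, -37.1] rot [0.03, -0.11, -0.07]
```

Call:
move_arm([
  {"dp": [-8, 4.5, -37], "rotation": [0, 0, 0]},
  {"dp": [-8, 4.5, -37], "rotation": [0, 0, 0]},
  {"dp": [-8, 4.5, -37], "rotation": [0, 0, 0]},
  {"dp": [-8, 4.5, -37], "rotation": [0, -0.3, -0.2]},
  {"dp": [-7, 4.5, -30], "rotation": [0, 0, 0]},
])

```text
t: 12.4
eef_pos: [0.6008, 0.3408, 0.1251]
ee_rot: [-1.576, 0.009, -2.961]
force: [0.6, -0.0, 0.3]
width: 0.0875
```

Call:
move_arm([
  {"dp": [0, 0, 0], "rotation": [0, 0, 0]},
])

```text
t: 12.48
eef_pos: [0.6004, 0.346, 0.124]
ee_rot: [-1.576, 0.009, -2.957]
force: [-0.5, -1.2, 0.4]
width: 0.0873
```

```bash
python3 plan.py 600.5 337.7 10 190.55; python3 - <<'E'
from meas import *
f=grab("scene","7");t=grab("top","7");crop(f,170,120,360,320,3,"c7s")
th=np.radians(10.55);ex=np.array([np.cos(th),np.sin(th)]);ey=np.array([-ex[1],ex[0]]);T=np.array([.5959,-.0361])
for n,f in(("scene",f),("top",t)):
    q=cloud(f).reshape(-1,3);X=np.c_[(q[:,:2]-T)@ex,(q[:,:2]-T)@ey]*1000
    for nm,z0,z1,a,b in(("cap",.085,.105,20,120),("shoulder",.056,.072,20,120),("flask",.02,.04,-140,36),("flaskbody",.02,.04,-50,36)):
        k=(q[:,2]>z0)&(q[:,2]<z1)&(abs(X[:,1])<50)&(X[:,0]>a)&(X[:,0]<b)
        if k.sum()>9:
            r=cv2.minAreaRect(X[k].astype(np.float32));print(n,nm,k.sum(),np.round(r[0],1),np.round(r[1],1),round(r[2],1),np.median(q[k,2]).round(4))
E
```

```text
t 12.48 pos [600.4 346.  124. ] eul [ -90.3    0.5 -169.4] F [-0.5 -1.2  0.4] w 87.3 n 3 q6 54
dp [0.8, 38.0, 2.9] rot [0.1, 0.0, -0.17]
dp [0.7, 38.0, 2.9] rot [0.1, 0.0, -0.17]
dp [0.6, 38.0, 2.8] rot [0.1, 0.0, -0.17]
scene cap 319 [70.6 -0.5] [38.8 39.2] 47.4 0.0943
scene shoulder 282 [70.4 -1. ] [55.7 53.7] 2.8 0.0636
scene flask 814 [-36.3  -1.4] [112.   50.8] 0.8 0.0282
scene flaskbody 648 [-15.1  -1.1] [69.7 50.8] 0.8 0.0285
top cap 163 [68.3  1.7] [39.1 39.8] 7.7 0.0953
top shoulder 132 [67.6  1.7] [53.9 55.2] 2.4 0.0643
top flask 499 [-37.5   1.4] [ 51.4 110.7] 89.0 0.0285
top flaskbody 365 [-16.1   1. ] [51.4 67.9] 89.0 0.029
```

View pics/c7s.png

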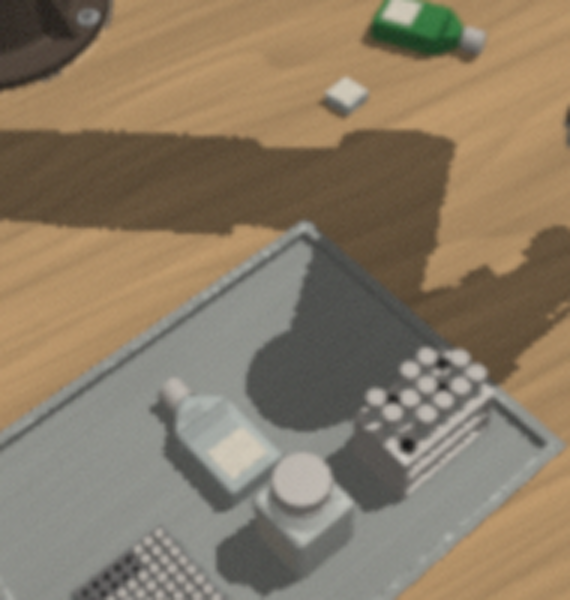

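The flask lies square in front of the bottle, neck to the front, at tray (-15.6, 0.0). Now I'll go down on the large dish.

Call:
move_arm([
  {"dp": [1, 30, 6], "rotation": [0, 0, -0.3]},
  {"dp": [0, 35, 1], "rotation": [0, 0, 0]},
  {"dp": [0, 25, 0], "rotation": [0, 0, 0]},
  {"dp": [0, 5, 0], "rotation": [0, 0, 0]},
])

```text
t: 12.92
eef_pos: [0.6035, 0.3344, 0.0329]
ee_rot: [-1.58, 0.011, -2.96]
force: [-1.4, -0.4, -0.8]
width: 0.0881
```

```bash
python3 plan.py 600.5 337.7 7 190.55
```

```text
t 12.92 pos [603.5 334.4  32.9] eul [ -90.5    0.6 -169.6] F [-1.4 -0.4 -0.8] w 88.1 n 1 q6 55
dp [2.6, 25.9, -3.6] rot [0.51, -0.14, -0.61]
```

Call:
move_arm([
  {"dp": [1.5, 10, -2], "rotation": [0.4, 0, -0.4]},
  {"dp": [0, 8, 0], "rotation": [0, 0, 0]},
  {"dp": [0, 3, 0], "rotation": [0, 0, 0]},
  {"dp": [0, 0, 0], "rotation": [0, 0, 0]},
])

```text
t: 13.25
eef_pos: [0.6028, 0.3337, 0.0125]
ee_rot: [-1.571, 0.003, -2.963]
force: [-0.6, 0.3, 0.5]
width: 0.0875
```

```bash
python3 plan.py 600.5 337.7 6 190.55; python3 - <<'E'
from h import *
f=grab("scene","8");t=grab("top","8");crop(f,290,90,460,260,4,"c8s");crop(t,140,90,300,250,4,"c8t")
E
```

```text
t 13.25 pos [602.8 333.7  12.5] eul [ -90.     0.2 -169.7] F [-0.6  0.3  0.5] w 87.5 n 1 q6 55
dp [1.6, 6.5, -4.4] rot [0.03, -0.29, -0.19]
```

View pics/c8s.png

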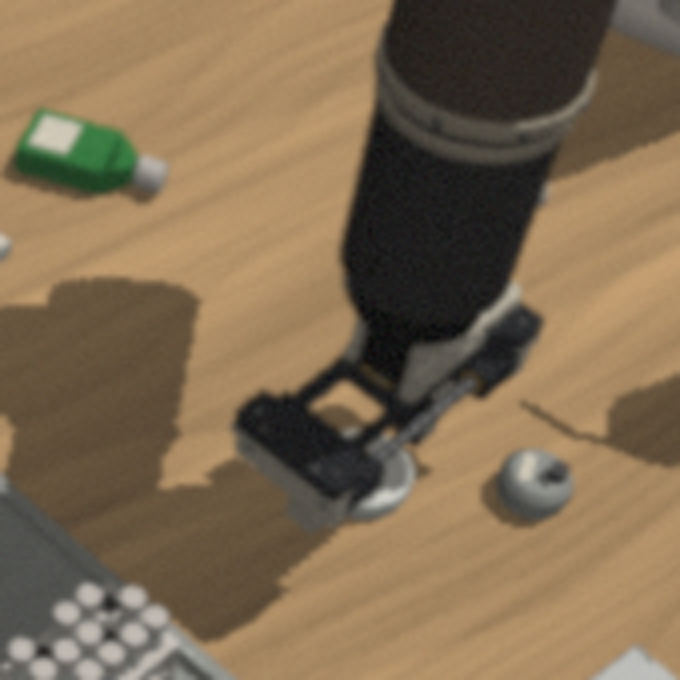

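Call:
move_arm([
  {"dp": [1.5, 3, -4], "rotation": [0, -0.3, 0]},
  {"dp": [0, 2, 0], "rotation": [0, 0, 0]},
  {"dp": [0, 2, 0], "rotation": [0, 0, 0]},
])

```text
t: 13.6
eef_pos: [0.6023, 0.3396, 0.0091]
ee_rot: [-1.575, 0.009, -2.956]
force: [-0.7, -0.9, 0.3]
width: 0.0877
```

```bash
python3 plan.py 600.5 337.7 6 190.55
```

```text
t 13.6 pos [602.3 339.6   9.1] eul [ -90.2    0.5 -169.4] F [-0.7 -0.9  0.3] w 87.7 n 1 q6 55
dp [2.1, 3.1, 1.5] rot [0.22, 0.08, -0.51]
```

Call:
move_arm([
  {"dp": [2, 2.5, 1], "rotation": [0.2, 0, -0.4]},
  {"dp": [0, 1.5, 0], "rotation": [0, 0, 0]},
  {"dp": [0, 1, 0], "rotation": [0, 0, 0]},
  {"dp": [0, 0.5, 0], "rotation": [0, 0, 0]},
  {"dp": [0, 0.5, 0], "rotation": [0, 0, 0]},
], jaw=255, squeeze=6)

```text
t: 14.02
eef_pos: [0.6003, 0.3387, 0.003]
ee_rot: [-1.571, 0.002, -2.955]
force: [-4.1, -1.1, 7.9]
width: 0.0617
```

Call:
move_arm([
  {"dp": [0, 0, 0], "rotation": [0, 0, 0]},
  {"dp": [0, 0, 0], "rotation": [0, 0, 0]},
])

```text
t: 14.18
eef_pos: [0.6003, 0.3387, 0.0031]
ee_rot: [-1.571, 0.002, -2.955]
force: [-0.5, -0.4, 0.2]
width: 0.0619
```

Call:
move_arm([
  {"dp": [0, -5, 0], "rotation": [0, 0, 0]},
  {"dp": [0, -25, 0], "rotation": [0, 0, 0]},
  {"dp": [0, -35, 0], "rotation": [0, 0, 0]},
  {"dp": [0, -35, 0], "rotation": [0, 0, 0]},
])

```text
t: 14.52
eef_pos: [0.5955, 0.3346, 0.0965]
ee_rot: [-1.563, -0.014, -2.957]
force: [0.8, 1.2, -0.5]
width: 0.0614
```

```bash
python3 plan.py 558.2 79 110 190.55; python3 - <<'E'
from h import *
f=grab("scene","9");crop(f,290,50,460,220,4,"c9s")
E
```

```text
t 14.52 pos [595.5 334.6  96.5] eul [ -89.5   -0.8 -169.4] F [ 0.8  1.2 -0.5] w 61.4 n 7 q6 55
dp [12.0, -1.5, 34.9] rot [-0.07, 0.0, 0.11]
dp [12.0, -1.5, 34.9] rot [-0.07, 0.0, 0.11]
dp [12.0, -1.6, 34.9] rot [-0.07, 0.0, 0.11]
dp [11.9, -1.7, 34.9] rot [-0.07, 0.0, 0.11]
dp [11.9, -1.7, 34.9] rot [-0.07, 0.0, 0.11]
dp [11.9, -1.8, 34.9] rot [-0.07, 0.0, 0.11]
dp [11.9, -1.9, 34.9] rot [-0.07, 0.0, 0.11]
```

View pics/c9s.png

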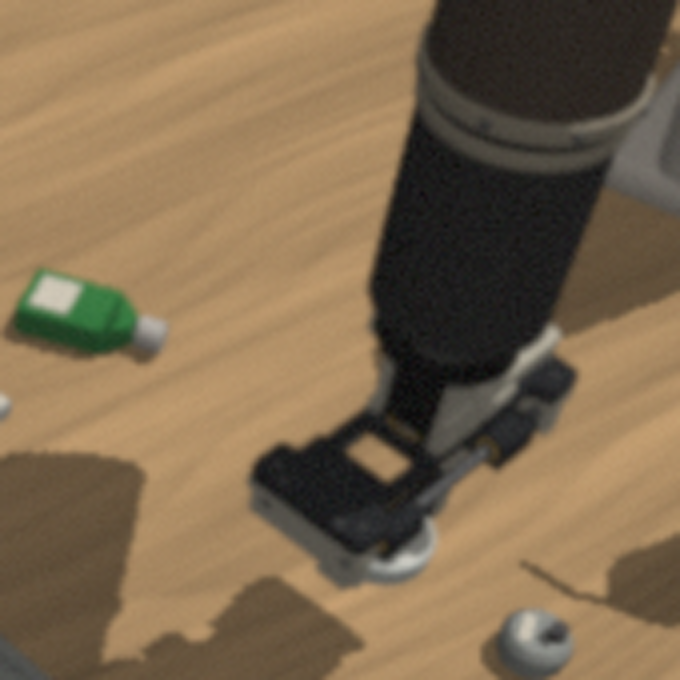

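The dish is held between the jaws at c9s crop (400,550).

Call:
move_arm([
  {"dp": [12, -2, 35], "rotation": [0, 0, 0]},
  {"dp": [12, -2, 35], "rotation": [0, 0, 0]},
  {"dp": [12, -1.5, 35], "rotation": [0, 0, 0]},
  {"dp": [12, -1, 35], "rotation": [0, 0, 0]},
  {"dp": [12, -1, 35], "rotation": [0, 0, 0]},
])

```text
t: 14.98
eef_pos: [0.576, 0.157, 0.1194]
ee_rot: [-1.573, 0.01, -2.946]
force: [-0.3, -0.9, 0.2]
width: 0.0617
```

```bash
python3 plan.py 558.2 79 100 190.55
```

```text
t 14.98 pos [576.  157.  119.4] eul [ -90.1    0.6 -168.8] F [-0.3 -0.9  0.2] w 61.7 n 3 q6 67
dp [10.9, 6.3, 24.4] rot [0.04, 0.21, -0.19]
dp [10.8, 6.4, 24.4] rot [0.04, 0.21, -0.19]
dp [10.7, 6.4, 24.4] rot [0.04, 0.21, -0.19]
```

Call:
move_arm([
  {"dp": [11, 6, 26], "rotation": [0, 0.2, -0.2]},
  {"dp": [11, 6, 24], "rotation": [0, 0.2, -0.2]},
  {"dp": [7, 5, 15], "rotation": [0, 0.2, -0.2]},
  {"dp": [0, 5, 3], "rotation": [0, 0, 0]},
  {"dp": [0, 0, 0], "rotation": [0, 0, 0]},
])

```text
t: 15.4
eef_pos: [0.5581, 0.0749, 0.0995]
ee_rot: [-1.575, 0.004, -2.963]
force: [-0.6, 0.4, -0.6]
width: 0.0616
```

```bash
python3 plan.py 558.2 79 30 190.55
```

```text
t 15.4 pos [558.1  74.9  99.5] eul [ -90.2    0.2 -169.8] F [-0.6  0.4 -0.6] w 61.6 n 2 q6 73
dp [-0.3, 34.8, -1.9] rot [0.11, -0.17, -0.1]
dp [-0.3, 34.8, -1.9] rot [0.11, -0.17, -0.1]
```

Call:
move_arm([
  {"dp": [0, 30, -3], "rotation": [0, -0.3, 0]},
  {"dp": [0, 32, 0], "rotation": [0, 0, 0]},
  {"dp": [0, 10, 0], "rotation": [0, 0, 0]},
  {"dp": [0, 0, 0], "rotation": [0, 0, 0]},
])

```text
t: 15.73
eef_pos: [0.5622, 0.0813, 0.0289]
ee_rot: [-1.576, 0.012, -2.957]
force: [-0.2, 0.3, -0.1]
width: 0.0618
```

```bash
python3 plan.py 558.2 79 7 190.55
```

```text
t 15.73 pos [562.2  81.3  28.9] eul [ -90.3    0.7 -169.4] F [-0.2  0.3 -0.1] w 61.8 n 1 q6 73
dp [4.6, 21.8, 1.6] rot [0.29, 0.04, -0.69]
```

Call:
move_arm([
  {"dp": [2, 8, 1], "rotation": [0.2, 0, -0.6]},
  {"dp": [0, 6, 0], "rotation": [0, 0, 0]},
  {"dp": [0, 3, 0], "rotation": [0, 0, 0]},
  {"dp": [0, 1, 0], "rotation": [0, 0, 0]},
])

```text
t: 16.07
eef_pos: [0.5627, 0.0825, 0.0122]
ee_rot: [-1.572, 0.003, -2.954]
force: [-0.1, 0.2, 0.4]
width: 0.0616
```

```bash
python3 plan.py 558.2 79 7 190.55
```

```text
t 16.07 pos [562.7  82.5  12.2] eul [ -90.1    0.2 -169.2] F [-0.1  0.2  0.4] w 61.6 n 1 q6 73
dp [5.1, 5.2, 2.6] rot [0.08, 0.21, -0.19]
```

Call:
move_arm([
  {"dp": [3, 2, 2.5], "rotation": [0, 0.2, -0.2]},
  {"dp": [0, 1.5, 0], "rotation": [0, 0, 0]},
  {"dp": [0, 1, 0], "rotation": [0, 0, 0]},
])

```text
t: 16.32
eef_pos: [0.5612, 0.0799, 0.0089]
ee_rot: [-1.573, 0.002, -2.957]
force: [-0.5, 0.5, -0.0]
width: 0.0617
```

```bash
python3 plan.py 558.2 79 6.5 190.55
```

```text
t 16.32 pos [561.2  79.9   8.9] eul [-9.010e+01  1.000e-01 -1.694e+02] F [-0.5  0.5 -0. ] w 61.7 n 1 q6 73
dp [3.1, 2.4, 0.3] rot [0.11, 0.03, -0.13]
```

Call:
move_arm([
  {"dp": [1, 1.5, 0.3], "rotation": [0, 0, -0.1]},
  {"dp": [0, 1.5, 0], "rotation": [0, 0, 0]},
  {"dp": [0, 1, 0], "rotation": [0, 0, 0]},
])

```text
t: 16.57
eef_pos: [0.5607, 0.0794, 0.0057]
ee_rot: [-1.573, 0.002, -2.957]
force: [-3.3, 1.0, 8.3]
width: 0.0613
```

```bash
python3 plan.py 558.2 79 6.5 190.55
```

```text
t 16.57 pos [560.7  79.4   5.7] eul [-9.010e+01  1.000e-01 -1.694e+02] F [-3.3  1.   8.3] w 61.3 n 1 q6 73
dp [2.5, -0.8, -0.1] rot [0.14, 0.01, -0.12]
```

Contact. I'll release with a modest opening and lift.

Call:
move_arm([
  {"dp": [0, 0, 0], "rotation": [0, 0, 0]},
  {"dp": [0, 0, 0], "rotation": [0, 0, 0]},
  {"dp": [0, -0.5, 0], "rotation": [0, 0, 0]},
], jaw=30)

```text
t: 16.82
eef_pos: [0.5609, 0.0794, 0.0064]
ee_rot: [-1.573, 0.003, -2.957]
force: [0.6, -0.5, 0.4]
width: 0.0751
```

Call:
move_arm([
  {"dp": [0, -5, 0], "rotation": [0, 0, 0]},
  {"dp": [0, -30, 0], "rotation": [0, 0, 0]},
  {"dp": [0, -40, 0], "rotation": [0, 0, 0]},
  {"dp": [0, -40, 0], "rotation": [0, 0, 0]},
])

```text
t: 17.15
eef_pos: [0.5549, 0.0766, 0.1166]
ee_rot: [-1.569, -0.016, -2.959]
force: [1.3, 1.2, -0.1]
width: 0.0775
```

```bash
python3 plan.py 592.2 -337.6 120 190.55
```

```text
t 17.15 pos [554.9  76.6 116.6] eul [ -89.9   -0.9 -169.5] F [ 1.3  1.2 -0.1] w 77.5 n 11 q6 73
dp [3.5, -0.2, 37.6] rot [-0.01, -0.01, 0.08]
dp [3.5, -0.2, 37.6] rot [-0.01, -0.01, 0.08]
dp [3.5, -0.2, 37.6] rot [-0.01, -0.01, 0.08]
dp [3.5, -0.2, 37.6] rot [-0.01, -0.01, 0.08]
dp [3.5, -0.2, 37.6] rot [-0.01, -0.01, 0.08]
dp [3.5, -0.2, 37.6] rot [-0.01, -0.01, 0.08]
dp [3.5, -0.3, 37.6] rot [-0.01, -0.01, 0.08]
dp [3.5, -0.3, 37.6] rot [-0.01, -0.01, 0.08]
dp [3.5, -0.3, 37.6] rot [-0.01, -0.01, 0.08]
dp [3.6, -0.3, 37.6] rot [-0.01, -0.01, 0.08]
dp [3.6, -0.3, 37.6] rot [-0.01, -0.01, 0.08]
```

Call:
move_arm([
  {"dp": [3.5, 0, 37.5], "rotation": [0, 0, 0]},
  {"dp": [3.5, 0, 37.5], "rotation": [0, 0, 0]},
  {"dp": [3.5, 0, 37.5], "rotation": [0, 0, 0]},
  {"dp": [3.5, 0, 37.5], "rotation": [0, 0, 0]},
  {"dp": [3.5, 0, 37.5], "rotation": [0, 0, 0]},
], jaw=0)

```text
t: 17.57
eef_pos: [0.5807, -0.1086, 0.1322]
ee_rot: [-1.57, 0.008, -2.944]
force: [1.2, 0.5, 0.2]
width: 0.0877
```

```bash
python3 plan.py 592.2 -337.6 120 190.55
```

```text
t 17.57 pos [ 580.7 -108.6  132.2] eul [ -90.     0.5 -168.7] F [1.2 0.5 0.2] w 87.7 n 6 q6 93
dp [5.6, 2.0, 37.8] rot [-0.0, 0.13, -0.08]
dp [5.5, 2.0, 37.8] rot [-0.0, 0.13, -0.08]
dp [5.4, 2.0, 37.8] rot [-0.0, 0.13, -0.08]
dp [5.4, 2.0, 37.8] rot [-0.0, 0.13, -0.08]
dp [5.3, 2.0, 37.9] rot [-0.0, 0.13, -0.08]
dp [5.2, 2.0, 37.9] rot [-0.0, 0.13, -0.08]
```

Call:
move_arm([
  {"dp": [5.5, 2, 38], "rotation": [0, 0.1, 0]},
  {"dp": [5.5, 2, 38], "rotation": [0, 0.1, 0]},
  {"dp": [5.5, 2, 38], "rotation": [0, 0.1, 0]},
  {"dp": [5.5, 2, 38], "rotation": [0, 0.1, 0]},
  {"dp": [5.5, 2, 38], "rotation": [0, 0.1, 0]},
])

```text
t: 17.98
eef_pos: [0.5908, -0.3097, 0.1258]
ee_rot: [-1.569, 0.013, -2.951]
force: [1.9, 0.7, 0.3]
width: 0.0874
```

```bash
python3 plan.py 592.2 -337.6 80 190.55; python3 - <<'E'
from meas import *
f=grab("scene","10");t=grab("top","10");crop(f,200,150,370,320,4,"c10s")
th=np.radians(10.55);ex=np.array([np.cos(th),np.sin(th)]);ey=np.array([-ex[1],ex[0]]);T=np.array([.5959,-.0361])
for n,f in(("scene",f),("top",t)):
    q=cloud(f).reshape(-1,3);X=np.c_[(q[:,:2]-T)@ex,(q[:,:2]-T)@ey]*1000
    k=(q[:,2]>.013)&(q[:,2]<.03)&(X[:,1]>75)&(X[:,1]<165)&(X[:,0]>-70)&(X[:,0]<30)
    if k.sum()>9:
            r=cv2.minEnclosingCircle(X[k].astype(np.float32));print(n,k.sum(),np.round(r[0],1),round(r[1],1),X[k].mean(0).round(1),np.median(q[k,2]).round(4))
E
```

```text
t 17.98 pos [ 590.8 -309.7  125.8] eul [ -89.9    0.7 -169.1] F [1.9 0.7 0.3] w 87.4 n 2 q6 112
dp [2.3, 22.9, 13.8] rot [-0.05, 0.18, -0.37]
dp [2.1, 22.9, 13.8] rot [-0.05, 0.18, -0.37]
scene 467 [-13.4 119.1] 31.5 [-12.1 118.1] 0.0189
top 326 [-14.1 121.1] 31.2 [-15.1 121.5] 0.0196
```

View pics/c10s.png

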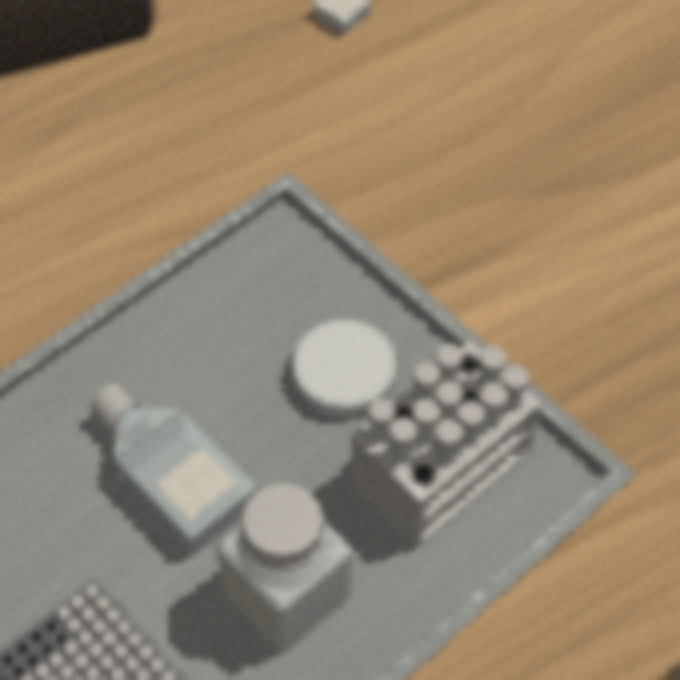

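The large dish sits at tray (-13.7, 120.0), matching the release pose. Now the small dish.

Call:
move_arm([
  {"dp": [2, 22, 10], "rotation": [0, 0.2, -0.4]},
  {"dp": [2, 25, 6], "rotation": [0, 0.2, -0.4]},
  {"dp": [0, 25, 3], "rotation": [0, 0, 0]},
  {"dp": [0, 15, 0], "rotation": [0, 0, 0]},
])

```text
t: 18.42
eef_pos: [0.5925, -0.3378, 0.0411]
ee_rot: [-1.564, 0.006, -2.968]
force: [0.1, -0.4, -1.4]
width: 0.0872
```

```bash
python3 plan.py 592.2 -337.6 7 190.55
```

```text
t 18.42 pos [ 592.5 -337.8   41.1] eul [ -89.6    0.3 -170.1] F [ 0.1 -0.4 -1.4] w 87.2 n 1 q6 113
dp [0.5, 34.1, -0.5] rot [-0.39, -0.62, -0.33]
```

Call:
move_arm([
  {"dp": [0.5, 15, 0], "rotation": [-0.3, -0.5, -0.3]},
  {"dp": [0, 10, 0], "rotation": [0, 0, 0]},
  {"dp": [0, 5, 0], "rotation": [0, 0, 0]},
  {"dp": [0, 0, 0], "rotation": [0, 0, 0]},
], jaw=60)

```text
t: 18.75
eef_pos: [0.59, -0.3372, 0.0059]
ee_rot: [-1.572, -0.005, -2.959]
force: [0.4, 0.7, 0.2]
width: 0.069
```

```bash
python3 plan.py 592.2 -337.6 5 190.55;  python3 - <<'E'
from h import *
f=grab("scene","11");t=grab("top","11");crop(f,50,260,220,420,4,"c11s");crop(t,360,110,500,250,4,"c11t")
E
```

```text
t 18.75 pos [ 590.  -337.2    5.9] eul [ -90.1   -0.3 -169.5] F [0.4 0.7 0.2] w 69.0 n 1 q6 114
dp [-2.1, 0.9, 0.8] rot [0.09, -0.09, 0.28]
```

View pics/c11s.png

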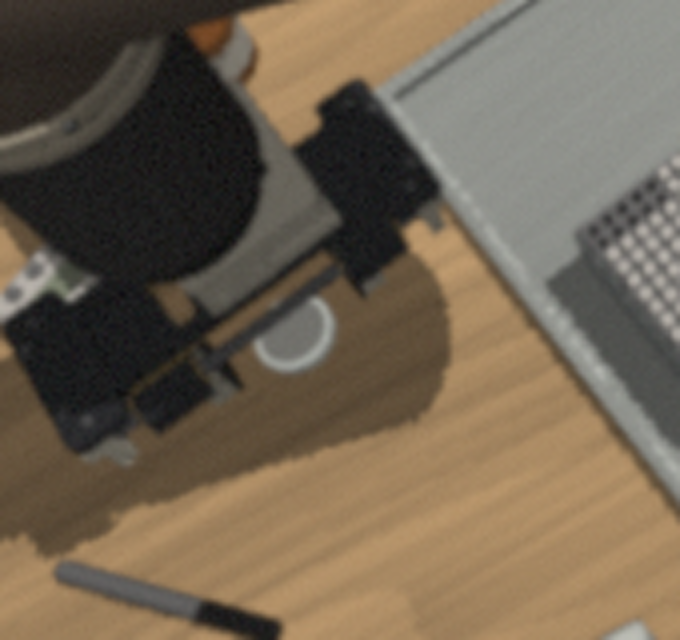

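View pics/c11t.png

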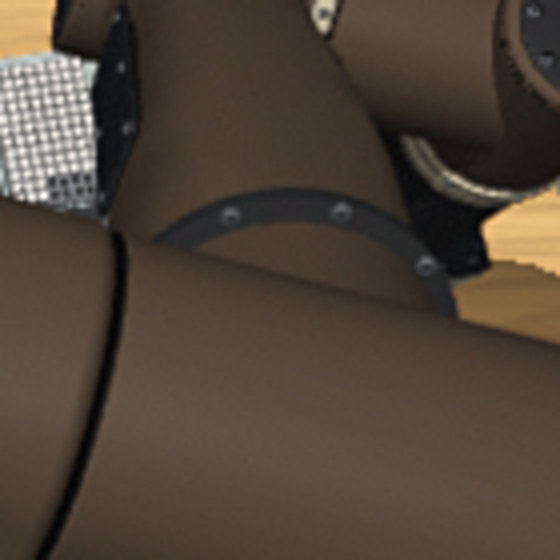

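The small dish is between the fingers, c11s crop (293,335). Next I'll close.

Call:
move_arm([
  {"dp": [-2, 0.5, 0.5], "rotation": [0, 0, 0.2]},
  {"dp": [0, 0.5, 0], "rotation": [0, 0, 0]},
  {"dp": [0, 0, 0], "rotation": [0, 0, 0]},
  {"dp": [0, 0, 0], "rotation": [0, 0, 0]},
  {"dp": [0, 0, 0], "rotation": [0, 0, 0]},
], jaw=255, squeeze=6)

```text
t: 19.27
eef_pos: [0.5961, -0.3378, 0.011]
ee_rot: [-1.568, 0.007, -2.957]
force: [-1.3, -0.0, -0.5]
width: 0.0394
```

Call:
move_arm([
  {"dp": [0, 0, 0], "rotation": [0, 0, 0]},
  {"dp": [0, 0, 0], "rotation": [0, 0, 0]},
])

```text
t: 19.43
eef_pos: [0.5964, -0.3378, 0.0117]
ee_rot: [-1.567, 0.008, -2.957]
force: [1.3, 0.3, -0.1]
width: 0.0389
```

The tool drifted up and forward while closing (z 11.7), so the hold on the 12 mm dish is shallow. I'll open, correct and grip again lower.

Call:
move_arm([
  {"dp": [0, 0, 0], "rotation": [0, 0, 0]},
  {"dp": [2, 1, 0], "rotation": [0, 0, -0.4]},
  {"dp": [1.5, 2, 0], "rotation": [0, 0, 0]},
  {"dp": [0, 2, 0], "rotation": [0, 0, 0]},
], jaw=100)

```text
t: 19.77
eef_pos: [0.5929, -0.3387, 0.007]
ee_rot: [-1.567, 0.001, -2.957]
force: [0.8, -0.0, 0.7]
width: 0.053
```

```bash
python3 plan.py 592.2 -337.6 4 190.55
```

```text
t 19.77 pos [ 592.9 -338.7    7. ] eul [-8.980e+01  1.000e-01 -1.694e+02] F [ 0.8 -0.   0.7] w 53.0 n 1 q6 114
dp [0.5, 3.0, -1.2] rot [-0.21, 0.01, -0.06]
```

Call:
move_arm([
  {"dp": [0, 1.5, 0], "rotation": [0, 0, 0]},
  {"dp": [0, 1.5, 0], "rotation": [0, 0, 0]},
  {"dp": [0, 1, 0], "rotation": [0, 0, 0]},
])

```text
t: 20.02
eef_pos: [0.5924, -0.3387, 0.0018]
ee_rot: [-1.568, 0.0, -2.957]
force: [0.4, -0.3, -0.3]
width: 0.0532
```

```bash
python3 plan.py 592.2 -337.6 4 190.55
```

```text
t 20.02 pos [ 592.4 -338.7    1.8] eul [ -89.8    0.  -169.5] F [ 0.4 -0.3 -0.3] w 53.2 n 1 q6 114
dp [-0.0, -2.2, -1.1] rot [-0.19, -0.0, -0.0]
```

Call:
move_arm([
  {"dp": [0, -1, 0], "rotation": [0, 0, 0]},
  {"dp": [0, -1, 0], "rotation": [0, 0, 0]},
  {"dp": [0, 0, 0], "rotation": [0, 0, 0]},
  {"dp": [0, 0, 0], "rotation": [0, 0, 0]},
], jaw=255)

```text
t: 20.35
eef_pos: [0.5921, -0.3386, 0.0033]
ee_rot: [-1.568, -0.001, -2.958]
force: [-0.2, 0.5, 0.7]
width: 0.0396
```

```bash
python3 plan.py 592.2 -337.6 4 190.55
```

```text
t 20.35 pos [ 592.1 -338.6    3.3] eul [ -89.8   -0.  -169.5] F [-0.2  0.5  0.7] w 39.6 n 1 q6 114
dp [-0.3, -0.7, -1.0] rot [-0.16, -0.0, 0.05]
```

Call:
move_arm([
  {"dp": [0, -5, 0], "rotation": [0, 0, 0]},
  {"dp": [0, -25, 0], "rotation": [0, 0, 0]},
  {"dp": [0, -35, 0], "rotation": [0, 0, 0]},
  {"dp": [0, -40, 0], "rotation": [0, 0, 0]},
])

```text
t: 20.68
eef_pos: [0.5862, -0.3362, 0.1018]
ee_rot: [-1.577, -0.017, -2.959]
force: [0.6, -0.7, -0.5]
width: 0.0398
```

```bash
python3 plan.py 560.5 79.4 125 190.55;  python3 - <<'E'
from h import *
f=grab("scene","12");crop(f,40,200,220,360,4,"c12s")
E
```

```text
t 20.68 pos [ 586.2 -336.2  101.8] eul [ -90.4   -0.9 -169.5] F [ 0.6 -0.7 -0.5] w 39.8 n 11 q6 114
dp [-4.5, -1.9, -37.6] rot [0.03, -0.01, 0.09]
dp [-4.5, -2.0, -37.6] rot [0.03, -0.01, 0.09]
dp [-4.5, -2.0, -37.6] rot [0.03, -0.01, 0.09]
dp [-4.6, -2.0, -37.6] rot [0.03, -0.01, 0.09]
dp [-4.6, -2.0, -37.6] rot [0.03, -0.01, 0.09]
dp [-4.6, -2.0, -37.6] rot [0.03, -0.01, 0.09]
dp [-4.6, -2.0, -37.6] rot [0.03, -0.01, 0.09]
dp [-4.6, -2.1, -37.6] rot [0.03, -0.01, 0.09]
dp [-4.6, -2.1, -37.6] rot [0.03, -0.01, 0.09]
dp [-4.6, -2.1, -37.6] rot [0.03, -0.01, 0.09]
dp [-4.6, -2.1, -37.6] rot [0.03, -0.01, 0.09]
```

View pics/c12s.png

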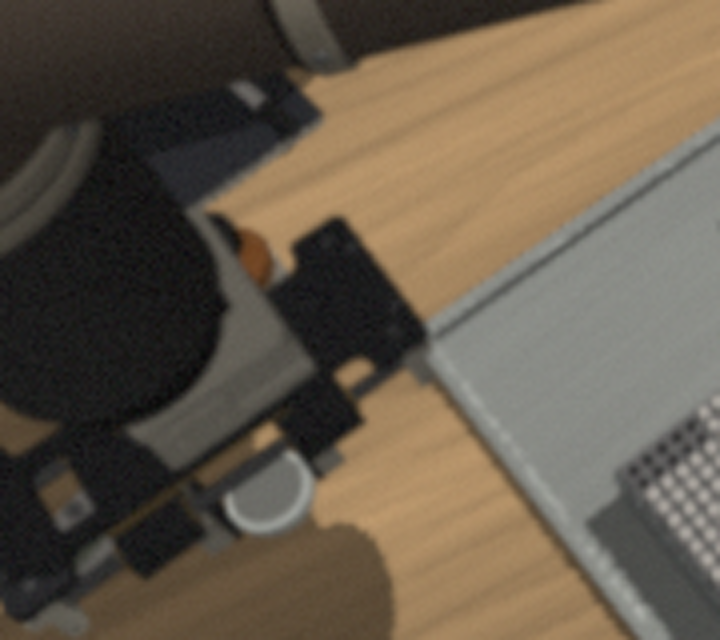

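The dish is held at c12s crop (268,495).

Call:
move_arm([
  {"dp": [-4.5, -4, -37.5], "rotation": [0, 0, 0]},
  {"dp": [-4.5, -3, -37.5], "rotation": [0, 0, 0]},
  {"dp": [-4.5, -2, -37.5], "rotation": [0, 0, 0]},
  {"dp": [-4.5, -2, -37.5], "rotation": [0, 0, 0]},
  {"dp": [-4.5, -2, -37.5], "rotation": [0, 0, 0]},
])

```text
t: 21.15
eef_pos: [0.5822, -0.1519, 0.1328]
ee_rot: [-1.563, 0.008, -2.967]
force: [1.4, 0.7, -0.1]
width: 0.04
```

```bash
python3 plan.py 560.5 79.4 125 190.55
```

```text
t 21.15 pos [ 582.2 -151.9  132.8] eul [ -89.6    0.4 -170. ] F [ 1.4  0.7 -0.1] w 40.0 n 6 q6 95
dp [-3.1, 1.0, -38.6] rot [-0.07, -0.09, -0.07]
dp [-3.2, 1.1, -38.6] rot [-0.07, -0.09, -0.07]
dp [-3.2, 1.1, -38.6] rot [-0.07, -0.09, -0.07]
dp [-3.3, 1.2, -38.6] rot [-0.07, -0.09, -0.07]
dp [-3.4, 1.2, -38.6] rot [-0.07, -0.09, -0.07]
dp [-3.4, 1.3, -38.6] rot [-0.07, -0.09, -0.07]
```

Call:
move_arm([
  {"dp": [-3, 1, -38.5], "rotation": [0, 0, 0]},
  {"dp": [-3, 1, -38.5], "rotation": [0, 0, 0]},
  {"dp": [-3, 1, -38.5], "rotation": [0, -0.3, 0]},
  {"dp": [-3.5, 1, -38.5], "rotation": [0, -0.3, 0]},
  {"dp": [-3.5, 1, -38.5], "rotation": [0, 0, 0]},
])

```text
t: 21.57
eef_pos: [0.5637, 0.0494, 0.131]
ee_rot: [-1.563, 0.016, -2.957]
force: [1.4, 1.0, -0.0]
width: 0.0395
```

```bash
python3 plan.py 560.5 79.4 100 190.55
```

```text
t 21.57 pos [563.7  49.4 131. ] eul [ -89.6    0.9 -169.4] F [ 1.4  1.  -0. ] w 39.5 n 2 q6 75
dp [-0.9, 15.4, -15.2] rot [-0.22, 0.02, -0.47]
dp [-1.1, 15.4, -15.1] rot [-0.22, 0.02, -0.47]
```

Call:
move_arm([
  {"dp": [-1, 14, -14], "rotation": [-0.2, 0, -0.4]},
  {"dp": [-1, 14, -8], "rotation": [-0.2, 0, -0.4]},
  {"dp": [0, 10, -3], "rotation": [0, 0, 0]},
  {"dp": [0, 0, 0], "rotation": [0, 0, 0]},
])

```text
t: 21.9
eef_pos: [0.5618, 0.0825, 0.093]
ee_rot: [-1.572, 0.007, -2.949]
force: [-0.8, 0.0, -0.4]
width: 0.0394
```

```bash
python3 plan.py 560.5 79.4 45 190.55
```

```text
t 21.9 pos [561.8  82.5  93. ] eul [ -90.1    0.4 -168.9] F [-0.8  0.  -0.4] w 39.4 n 2 q6 73
dp [1.1, 24.0, 1.4] rot [0.04, 0.25, -0.21]
dp [1.0, 24.0, 1.4] rot [0.04, 0.25, -0.21]
```

Call:
move_arm([
  {"dp": [1, 24, 2], "rotation": [0, 0.3, -0.3]},
  {"dp": [0, 24, 0], "rotation": [0, 0, 0]},
  {"dp": [0, 8, 0], "rotation": [0, 0, 0]},
  {"dp": [0, 0, 0], "rotation": [0, 0, 0]},
])

```text
t: 22.23
eef_pos: [0.5626, 0.0757, 0.035]
ee_rot: [-1.571, 0.002, -2.958]
force: [-0.6, -0.8, -0.1]
width: 0.0398
```

```bash
python3 plan.py 560.5 79.4 24 190.55
```

```text
t 22.23 pos [562.6  75.7  35. ] eul [-9.000e+01  1.000e-01 -1.695e+02] F [-0.6 -0.8 -0.1] w 39.8 n 1 q6 73
dp [1.4, 11.0, -4.1] rot [0.02, -0.04, -0.11]
```

Call:
move_arm([
  {"dp": [0.5, 3, -3], "rotation": [0, 0, 0]},
  {"dp": [0, 2, 0], "rotation": [0, 0, 0]},
  {"dp": [0, 1, 0], "rotation": [0, 0, 0]},
  {"dp": [0, 0, 0], "rotation": [0, 0, 0]},
])

```text
t: 22.57
eef_pos: [0.5629, 0.0764, 0.0306]
ee_rot: [-1.571, 0.003, -2.961]
force: [-0.3, 0.1, 0.9]
width: 0.0396
```

```bash
python3 plan.py 560.5 79.4 24 190.55;  python3 - <<'E'
from h import *
f=grab("scene","13");crop(f,230,130,370,270,4,"c13s")
E
```

```text
t 22.57 pos [562.9  76.4  30.6] eul [ -90.     0.2 -169.7] F [-0.3  0.1  0.9] w 39.6 n 1 q6 73
dp [1.8, 6.6, -3.4] rot [-0.01, -0.22, -0.18]
```

View pics/c13s.png

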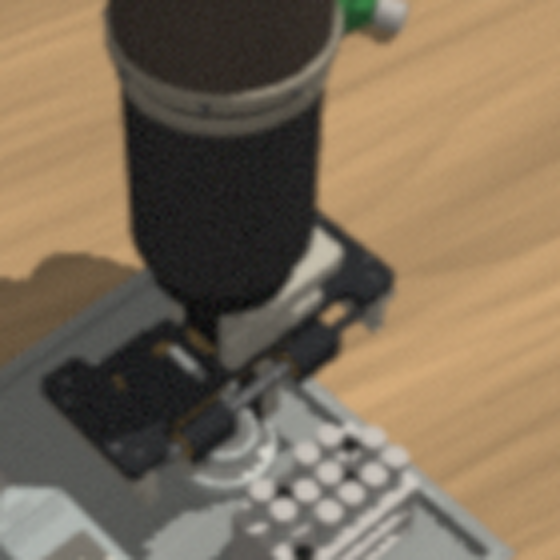

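Call:
move_arm([
  {"dp": [1.5, 1.5, -3.5], "rotation": [0, -0.2, -0.2]},
  {"dp": [0, 1.5, 0], "rotation": [0, 0, 0]},
  {"dp": [0, 1, 0], "rotation": [0, 0, 0]},
  {"dp": [0, 0, 0], "rotation": [0, 0, 0]},
])

```text
t: 22.95
eef_pos: [0.5618, 0.0808, 0.0285]
ee_rot: [-1.572, 0.003, -2.957]
force: [-0.0, -0.2, -0.1]
width: 0.0395
```

```bash
python3 plan.py 560.5 79.4 23 190.55
```

```text
t 22.95 pos [561.8  80.8  28.5] eul [ -90.1    0.2 -169.4] F [-0.  -0.2 -0.1] w 39.5 n 1 q6 73
dp [1.6, 5.5, 1.1] rot [0.05, 0.05, -0.19]
```

Call:
move_arm([
  {"dp": [1, 2, 0.7], "rotation": [0, 0, -0.2]},
  {"dp": [0.3, 1.5, 0], "rotation": [0, 0, 0]},
  {"dp": [0, 1, 0], "rotation": [0, 0, 0]},
])

```text
t: 23.2
eef_pos: [0.5607, 0.0802, 0.024]
ee_rot: [-1.572, 0.0, -2.956]
force: [-0.7, -0.0, -0.5]
width: 0.0394
```

```bash
python3 plan.py 560.5 79.4 22.5 190.55
```

```text
t 23.2 pos [560.7  80.2  24. ] eul [ -90.1    0.  -169.4] F [-0.7 -0.  -0.5] w 39.4 n 1 q6 73
dp [0.4, 1.5, 0.7] rot [0.06, 0.09, -0.01]
```

Call:
move_arm([
  {"dp": [0.3, 1, 0.5], "rotation": [0, 0, 0]},
  {"dp": [0, 0.5, 0], "rotation": [0, 0, 0]},
])

```text
t: 23.37
eef_pos: [0.5604, 0.0795, 0.0221]
ee_rot: [-1.572, -0.0, -2.956]
force: [-1.7, 1.3, 4.6]
width: 0.04
```

```bash
python3 plan.py 560.5 79.4 22.5 190.55
```

```text
t 23.37 pos [560.4  79.5  22.1] eul [ -90.1   -0.  -169.4] F [-1.7  1.3  4.6] w 40.0 n 1 q6 73
dp [-0.1, -0.4, 0.1] rot [0.05, 0.09, 0.02]
```

Call:
move_arm([
  {"dp": [0, 0, 0], "rotation": [0, 0, 0]},
  {"dp": [0, 0, 0], "rotation": [0, 0, 0]},
  {"dp": [0, -0.5, 0], "rotation": [0, 0, 0]},
], jaw=80)

```text
t: 23.62
eef_pos: [0.5603, 0.0793, 0.0223]
ee_rot: [-1.572, -0.001, -2.956]
force: [-0.7, 0.2, 0.3]
width: 0.0549
```

Call:
move_arm([
  {"dp": [0, -5, 0], "rotation": [0, 0, 0]},
  {"dp": [0, -25, 0], "rotation": [0, 0, 0]},
  {"dp": [0, -40, 0], "rotation": [0, 0, 0]},
  {"dp": [0, -40, 0], "rotation": [0, 0, 0]},
])

```text
t: 23.95
eef_pos: [0.5549, 0.0768, 0.1276]
ee_rot: [-1.568, -0.018, -2.958]
force: [1.4, 0.7, -0.5]
width: 0.0598
```

```bash
python3 plan.py 413.5 -325.7 160 160
```

```text
t 23.95 pos [554.9  76.8 127.6] eul [ -89.8   -1.1 -169.5] F [ 1.4  0.7 -0.5] w 59.8 n 11 q6 73
dp [19.4, -2.5, 33.6] rot [-0.04, 2.78, 0.09]
dp [17.7, -2.5, 34.5] rot [-0.04, 2.78, 0.09]
dp [16.0, -2.6, 35.3] rot [-0.04, 2.78, 0.09]
dp [14.3, -2.6, 36.1] rot [-0.04, 2.78, 0.09]
dp [12.5, -2.7, 36.7] rot [-0.04, 2.78, 0.09]
dp [10.7, -2.7, 37.3] rot [-0.04, 2.78, 0.09]
dp [8.9, -2.8, 37.8] rot [-0.04, 2.78, 0.09]
dp [7.1, -2.8, 38.1] rot [-0.04, 2.78, 0.09]
dp [5.2, -2.9, 38.4] rot [-0.04, 2.78, 0.09]
dp [3.3, -2.9, 38.6] rot [-0.04, 2.78, 0.09]
dp [1.4, -2.9, 38.8] rot [-0.04, 2.78, 0.09]
```

```bash
python3 plan.py 413.5 -325.7 160 190.55
```

```text
t 23.95 pos [554.9  76.8 127.6] eul [ -89.8   -1.1 -169.5] F [ 1.4  0.7 -0.5] w 59.8 n 11 q6 73
dp [19.4, -2.5, 33.6] rot [-0.02, -0.0, 0.1]
dp [19.4, -2.5, 33.6] rot [-0.02, -0.0, 0.1]
dp [19.4, -2.6, 33.6] rot [-0.02, -0.0, 0.1]
dp [19.4, -2.6, 33.6] rot [-0.02, -0.0, 0.1]
dp [19.4, -2.7, 33.6] rot [-0.02, -0.0, 0.1]
dp [19.4, -2.7, 33.6] rot [-0.02, -0.0, 0.1]
dp [19.4, -2.7, 33.6] rot [-0.02, -0.0, 0.1]
dp [19.4, -2.8, 33.6] rot [-0.02, -0.0, 0.1]
dp [19.3, -2.8, 33.6] rot [-0.02, -0.0, 0.1]
dp [19.3, -2.9, 33.6] rot [-0.02, -0.0, 0.1]
dp [19.3, -2.9, 33.6] rot [-0.02, -0.0, 0.1]
```

Call:
move_arm([
  {"dp": [19.5, -2.5, 33.5], "rotation": [0, 0, 0]},
  {"dp": [19.5, -2.5, 33.5], "rotation": [0, 0, 0]},
  {"dp": [19.5, -2.5, 33.5], "rotation": [0, 0, 0]},
  {"dp": [19.5, -2.5, 33.5], "rotation": [0, 0, 0]},
  {"dp": [19.5, -2.5, 33.5], "rotation": [0, 0, 0]},
], jaw=0)

```text
t: 24.37
eef_pos: [0.4973, -0.1042, 0.1548]
ee_rot: [-1.569, 0.004, -2.946]
force: [1.0, -0.3, 0.0]
width: 0.0856
```

```bash
python3 plan.py 413.5 -325.7 150 190.55
```

```text
t 24.37 pos [ 497.3 -104.2  154.8] eul [ -89.9    0.2 -168.8] F [ 1.  -0.3  0. ] w 85.6 n 6 q6 91
dp [20.9, 0.8, 33.5] rot [-0.02, 0.11, -0.04]
dp [20.8, 0.8, 33.5] rot [-0.02, 0.11, -0.04]
dp [20.8, 0.8, 33.6] rot [-0.02, 0.11, -0.04]
dp [20.7, 0.8, 33.6] rot [-0.02, 0.11, -0.04]
dp [20.6, 0.8, 33.6] rot [-0.02, 0.11, -0.04]
dp [20.6, 0.8, 33.7] rot [-0.02, 0.11, -0.04]
```

Call:
move_arm([
  {"dp": [21, 0, 33.5], "rotation": [0, 0.2, 0]},
  {"dp": [21, 0, 33.5], "rotation": [0, 0.2, 0]},
  {"dp": [21, 0, 33.5], "rotation": [0, 0.2, 0]},
  {"dp": [20.5, 0, 33.5], "rotation": [0, 0, 0]},
  {"dp": [18, 0, 28], "rotation": [0, 0, 0]},
])

```text
t: 24.78
eef_pos: [0.4243, -0.2907, 0.1597]
ee_rot: [-1.566, 0.011, -2.954]
force: [0.3, 0.2, -0.6]
width: 0.0873
```

```bash
python3 plan.py 413.5 -325.7 120 190.55; python3 - <<'E'
from meas import *
f=grab("scene","14");t=grab("top","14");crop(f,200,150,370,320,4,"c14s")
th=np.radians(10.55);ex=np.array([np.cos(th),np.sin(th)]);ey=np.array([-ex[1],ex[0]]);T=np.array([.5959,-.0361])
for n,f in(("scene",f),("top",t)):
    q=cloud(f).reshape(-1,3);X=np.c_[(q[:,:2]-T)@ex,(q[:,:2]-T)@ey]*1000
    for z0,z1 in((.0135,.0235),(.0265,.04)):
     k=(q[:,2]>z0)&(q[:,2]<z1)&(X[:,1]>75)&(X[:,1]<165)&(X[:,0]>-70)&(X[:,0]<30)
     if k.sum()>9:
            r=cv2.minEnclosingCircle(X[k].astype(np.float32));print(n,k.sum(),np.round(r[0],1),round(r[1],1),X[k].mean(0).round(1),np.median(q[k,2]).round(4))
    k=(q[:,2]>.078)&(q[:,2]<.1)&(np.hypot(q[:,0]-.413,q[:,1]+.326)<.04)
    if k.sum()>9: print("amber",n,k.sum(),cv2.minEnclosingCircle((q[k,:2]*1000).astype(np.float32)))
E
```

```text
t 24.78 pos [ 424.3 -290.7  159.7] eul [ -89.7    0.6 -169.2] F [ 0.3  0.2 -0.6] w 87.3 n 2 q6 113
dp [8.8, 19.8, 16.1] rot [-0.13, 0.1, -0.32]
dp [8.6, 19.8, 16.1] rot [-0.13, 0.1, -0.32]
scene 254 [-12.9 119.6] 31.8 [ -8.  114.1] 0.019
scene 201 [-12.9 118.9] 20.8 [-11.8 118.5] 0.031
amber scene 128 ((415.2585144042969, -326.6809387207031), 14.30177116394043)
top 176 [-14.6 121. ] 31.2 [-17.9 122. ] 0.0195
top 138 [-13.9 121.6] 20.4 [-14.3 121.2] 0.0313
```

View pics/c14s.png

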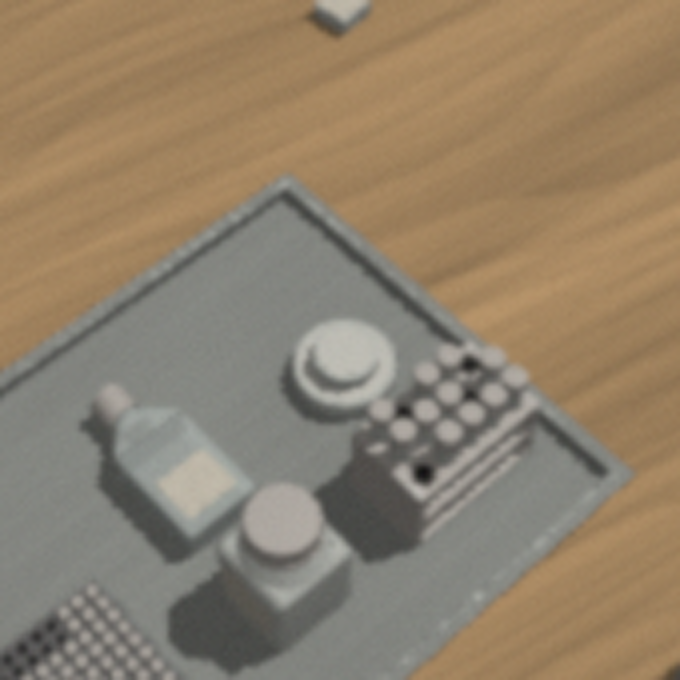

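The small dish is concentric on the large lid: (-13.4, 120.2) against (-13.8, 120.3). Now the amber bottle.

Call:
move_arm([
  {"dp": [8.5, 8, 14], "rotation": [0, 0.1, -0.3]},
  {"dp": [7, 10, 10], "rotation": [0, 0, -0.3]},
  {"dp": [2, 8, 3], "rotation": [0, 0, 0]},
  {"dp": [0, 0, 0], "rotation": [0, 0, 0]},
])

```text
t: 25.22
eef_pos: [0.4102, -0.3244, 0.1336]
ee_rot: [-1.565, 0.002, -2.964]
force: [-0.6, -0.5, -1.2]
width: 0.0878
```

```bash
python3 plan.py 413.5 -325.7 60 190.55
```

```text
t 25.22 pos [ 410.2 -324.4  133.6] eul [-8.970e+01  1.000e-01 -1.698e+02] F [-0.6 -0.5 -1.2] w 87.8 n 2 q6 117
dp [-1.4, 36.8, 0.7] rot [-0.16, -0.2, -0.07]
dp [-1.4, 36.8, 0.8] rot [-0.16, -0.2, -0.07]
```

Call:
move_arm([
  {"dp": [-2, 25, 0.5], "rotation": [0, -0.2, 0]},
  {"dp": [0, 35, 0.5], "rotation": [0, 0, 0]},
  {"dp": [0, 25, 0], "rotation": [0, 0, 0]},
  {"dp": [0, 5, 0], "rotation": [0, 0, 0]},
  {"dp": [0, 0, 0], "rotation": [0, 0, 0]},
])

```text
t: 25.63
eef_pos: [0.4162, -0.3236, 0.0424]
ee_rot: [-1.563, 0.006, -2.957]
force: [-0.5, -0.5, 0.8]
width: 0.088
```

```bash
python3 plan.py 413.5 -325.7 28 190.55; python3 - <<'E'
from h import *
f=grab("scene","15");crop(f,20,180,190,340,4,"c15s")
E
```

```text
t 25.63 pos [ 416.2 -323.6   42.4] eul [ -89.5    0.3 -169.4] F [-0.5 -0.5  0.8] w 88.0 n 1 q6 117
dp [3.1, 14.4, 1.5] rot [-0.46, 0.02, -0.32]
```

View pics/c15s.png

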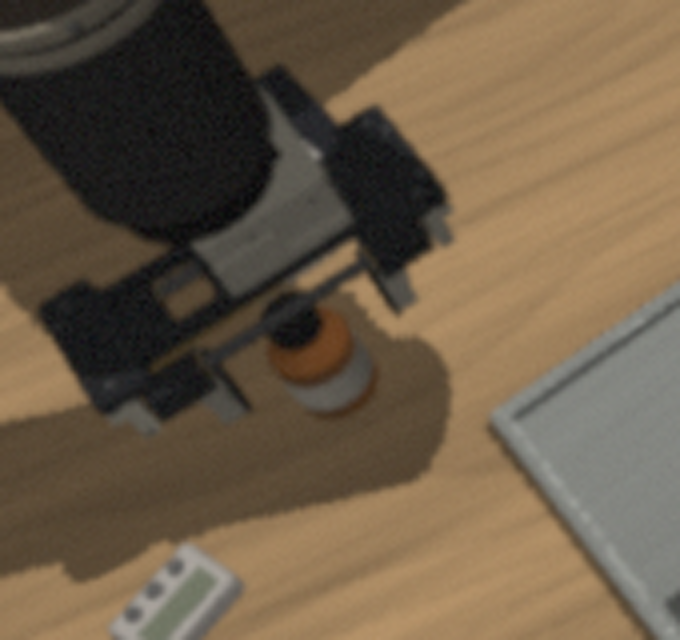

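The amber bottle is between the fingers, c15s crop (320,350). I'll lower and grip.

Call:
move_arm([
  {"dp": [2.5, 8, 1], "rotation": [-0.4, 0, -0.3]},
  {"dp": [0, 5, 0], "rotation": [0, 0, 0]},
  {"dp": [0, 1, 0], "rotation": [0, 0, 0]},
  {"dp": [0, 0, 0], "rotation": [0, 0, 0]},
])

```text
t: 26.02
eef_pos: [0.4174, -0.3255, 0.0321]
ee_rot: [-1.567, 0.006, -2.955]
force: [0.3, 0.1, -0.1]
width: 0.088
```

```bash
python3 plan.py 413.5 -325.7 28 190.55
```

```text
t 26.02 pos [ 417.4 -325.5   32.1] eul [ -89.8    0.3 -169.3] F [ 0.3  0.1 -0.1] w 88.0 n 1 q6 117
dp [3.9, 4.1, -0.5] rot [-0.22, 0.15, -0.33]
```

Call:
move_arm([
  {"dp": [3.5, 3, -0.5], "rotation": [-0.2, 0, -0.3]},
  {"dp": [0, 1, 0], "rotation": [0, 0, 0]},
  {"dp": [0, 1, 0], "rotation": [0, 0, 0]},
  {"dp": [0, 0.5, 0], "rotation": [0, 0, 0]},
  {"dp": [0, 0.5, 0], "rotation": [0, 0, 0]},
], jaw=255, squeeze=15)

```text
t: 26.43
eef_pos: [0.4146, -0.3263, 0.0275]
ee_rot: [-1.569, 0.003, -2.955]
force: [0.5, -0.0, 0.0]
width: 0.0601
```

Call:
move_arm([
  {"dp": [0, 0, 0], "rotation": [0, 0, 0]},
  {"dp": [0, 0, 0], "rotation": [0, 0, 0]},
  {"dp": [0, 0, 0], "rotation": [0, 0, 0]},
])

```text
t: 26.68
eef_pos: [0.4145, -0.3263, 0.0275]
ee_rot: [-1.569, 0.003, -2.955]
force: [-0.3, 0.1, -0.6]
width: 0.0454
```

Call:
move_arm([
  {"dp": [0, -5, 0], "rotation": [0, 0, 0]},
  {"dp": [0, -25, 0], "rotation": [0, 0, 0]},
  {"dp": [0, -35, 0], "rotation": [0, 0, 0]},
  {"dp": [0, -35, 0], "rotation": [0, 0, 0]},
])

```text
t: 27.02
eef_pos: [0.4085, -0.3238, 0.1233]
ee_rot: [-1.578, -0.012, -2.957]
force: [1.6, 0.1, -1.0]
width: 0.0453
```

```bash
python3 plan.py 578.6 -161.4 135 190.55
```

```text
t 27.02 pos [ 408.5 -323.8  123.3] eul [ -90.4   -0.7 -169.4] F [ 1.6  0.1 -1. ] w 45.3 n 6 q6 118
dp [-32.8, -2.2, -21.4] rot [0.07, 0.01, 0.11]
dp [-32.8, -2.1, -21.4] rot [0.07, 0.01, 0.11]
dp [-32.8, -2.1, -21.4] rot [0.07, 0.01, 0.11]
dp [-32.8, -2.1, -21.4] rot [0.07, 0.01, 0.11]
dp [-32.8, -2.0, -21.4] rot [0.07, 0.01, 0.11]
dp [-32.8, -2.0, -21.4] rot [0.07, 0.01, 0.11]
```

Call:
move_arm([
  {"dp": [-32, -3, -21], "rotation": [0, 0, 0]},
  {"dp": [-32, -2, -21], "rotation": [0, 0, 0]},
  {"dp": [-32, -1, -21], "rotation": [0, 0, 0]},
  {"dp": [-32, 0, -21], "rotation": [0, 0, 0]},
  {"dp": [-25, 0, -18], "rotation": [0, 0, 0]},
])

```text
t: 27.43
eef_pos: [0.5448, -0.1964, 0.1416]
ee_rot: [-1.572, 0.002, -2.966]
force: [0.3, -1.1, -1.3]
width: 0.0456
```

```bash
python3 plan.py 578.6 -161.4 110 190.55
```

```text
t 27.43 pos [ 544.8 -196.4  141.6] eul [-9.010e+01  1.000e-01 -1.699e+02] F [ 0.3 -1.1 -1.3] w 45.6 n 2 q6 101
dp [-19.7, 15.9, -14.3] rot [0.03, -0.24, -0.06]
dp [-19.7, 15.8, -14.2] rot [0.03, -0.24, -0.06]
```

Call:
move_arm([
  {"dp": [-18, 10, -13], "rotation": [0, -0.3, 0]},
  {"dp": [-14, 10, -9], "rotation": [0, -0.3, 0]},
  {"dp": [-3, 8, -2], "rotation": [0, 0, 0]},
  {"dp": [0, 4, 0], "rotation": [0, 0, 0]},
])

```text
t: 27.77
eef_pos: [0.5815, -0.1601, 0.1103]
ee_rot: [-1.571, 0.006, -2.949]
force: [-0.3, -1.0, -1.4]
width: 0.0455
```

```bash
python3 plan.py 578.6 -161.4 50 190.55
```

```text
t 27.77 pos [ 581.5 -160.1  110.3] eul [ -90.     0.4 -169. ] F [-0.3 -1.  -1.4] w 45.5 n 2 q6 98
dp [1.8, 30.1, 0.3] rot [0.0, 0.25, -0.19]
dp [1.7, 30.1, 0.4] rot [0.0, 0.25, -0.19]
```

Call:
move_arm([
  {"dp": [2, 28, 0.5], "rotation": [0, 0.3, -0.3]},
  {"dp": [1, 28, 0], "rotation": [0, 0, 0]},
  {"dp": [0, 8, 0], "rotation": [0, 0, 0]},
  {"dp": [0, 0, 0], "rotation": [0, 0, 0]},
])

```text
t: 28.1
eef_pos: [0.5765, -0.1633, 0.0435]
ee_rot: [-1.571, -0.001, -2.955]
force: [-1.1, -0.6, -0.4]
width: 0.0454
```

```bash
python3 plan.py 578.6 -161.4 32 190.55
```

```text
t 28.1 pos [ 576.5 -163.3   43.5] eul [-9.000e+01 -1.000e-01 -1.693e+02] F [-1.1 -0.6 -0.4] w 45.4 n 1 q6 98
dp [-2.5, 11.5, -1.5] rot [0.0, 0.12, 0.06]
```

Call:
move_arm([
  {"dp": [-1.5, 5, -1], "rotation": [0, 0, 0]},
  {"dp": [0, 3, 0], "rotation": [0, 0, 0]},
  {"dp": [0, 1, 0], "rotation": [0, 0, 0]},
])

```text
t: 28.35
eef_pos: [0.5777, -0.1638, 0.0359]
ee_rot: [-1.57, -0.001, -2.957]
force: [-0.1, -0.8, -1.2]
width: 0.0458
```

```bash
python3 plan.py 578.6 -161.4 31 190.55
```

```text
t 28.35 pos [ 577.7 -163.8   35.9] eul [ -90.    -0.  -169.4] F [-0.1 -0.8 -1.2] w 45.8 n 1 q6 98
dp [-1.4, 4.9, -2.2] rot [-0.03, 0.02, 0.04]
```

Call:
move_arm([
  {"dp": [-0.5, 2, -2.2], "rotation": [0, 0, 0]},
  {"dp": [0, 1, 0], "rotation": [0, 0, 0]},
  {"dp": [0, 0.5, 0], "rotation": [0, 0, 0]},
])

```text
t: 28.6
eef_pos: [0.5793, -0.1617, 0.0346]
ee_rot: [-1.569, 0.003, -2.957]
force: [-0.5, -1.0, -0.9]
width: 0.0451
```

```bash
python3 plan.py 578.6 -161.4 30.5 190.55
```

```text
t 28.6 pos [ 579.3 -161.7   34.6] eul [ -89.9    0.2 -169.4] F [-0.5 -1.  -0.9] w 45.1 n 1 q6 97
dp [0.6, 4.1, -0.5] rot [-0.08, 0.01, -0.19]
```

Call:
move_arm([
  {"dp": [0, 2, -0.5], "rotation": [0, 0, -0.2]},
  {"dp": [0, 1.5, 0], "rotation": [0, 0, 0]},
  {"dp": [0, 1, 0], "rotation": [0, 0, 0]},
])

```text
t: 28.85
eef_pos: [0.5801, -0.161, 0.0311]
ee_rot: [-1.569, 0.002, -2.957]
force: [0.2, -0.0, -2.3]
width: 0.0454
```

```bash
python3 plan.py 578.6 -161.4 30.5 190.55
```

```text
t 28.85 pos [ 580.1 -161.    31.1] eul [-8.990e+01  1.000e-01 -1.694e+02] F [ 0.2 -0.  -2.3] w 45.4 n 1 q6 97
dp [1.6, 0.6, 0.1] rot [-0.11, 0.04, -0.11]
```

Call:
move_arm([
  {"dp": [0.5, 1, 0], "rotation": [0, 0, 0]},
  {"dp": [0, 0.5, 0], "rotation": [0, 0, 0]},
])

```text
t: 29.02
eef_pos: [0.5801, -0.161, 0.0305]
ee_rot: [-1.568, 0.003, -2.956]
force: [-2.8, 0.9, 8.4]
width: 0.0454
```

Contact. Release and lift.

Call:
move_arm([
  {"dp": [0, 0, 0], "rotation": [0, 0, 0]},
  {"dp": [0, 0, 0], "rotation": [0, 0, 0]},
  {"dp": [0, -0.5, 0], "rotation": [0, 0, 0]},
], jaw=50)

```text
t: 29.27
eef_pos: [0.5804, -0.161, 0.0315]
ee_rot: [-1.568, 0.003, -2.956]
force: [-0.6, 0.0, -0.1]
width: 0.0601
```

Call:
move_arm([
  {"dp": [0, -5, 0], "rotation": [0, 0, 0]},
  {"dp": [0, -30, 0], "rotation": [0, 0, 0]},
  {"dp": [0, -40, 0], "rotation": [0, 0, 0]},
  {"dp": [0, -40, 0], "rotation": [0, 0, 0]},
])

```text
t: 29.6
eef_pos: [0.574, -0.1606, 0.1409]
ee_rot: [-1.572, -0.015, -2.957]
force: [1.0, -0.1, -1.5]
width: 0.0704
```

```bash
python3 plan.py 420 -300 200 190.55
```

```text
t 29.6 pos [ 574.  -160.6  140.9] eul [ -90.1   -0.8 -169.4] F [ 1.  -0.1 -1.5] w 70.4 n 6 q6 97
dp [29.6, -9.4, 18.1] rot [0.01, 0.0, 0.14]
dp [29.6, -9.5, 18.1] rot [0.01, 0.0, 0.14]
dp [29.6, -9.6, 18.1] rot [0.01, 0.0, 0.14]
dp [29.6, -9.7, 18.1] rot [0.01, 0.0, 0.14]
dp [29.5, -9.7, 18.1] rot [0.01, 0.0, 0.14]
dp [29.5, -9.8, 18.1] rot [0.01, 0.0, 0.14]
```

Call:
move_arm([
  {"dp": [29, -10, 20], "rotation": [0, 0, 0]},
  {"dp": [29, -10, 20], "rotation": [0, 0, 0]},
  {"dp": [29, -10, 20], "rotation": [0, 0, 0]},
  {"dp": [29, -10, 20], "rotation": [0, 0, 0]},
  {"dp": [25, -5, 25], "rotation": [0, 0, 0]},
])

```text
t: 30.02
eef_pos: [0.4601, -0.2906, 0.2007]
ee_rot: [-1.565, 0.002, -2.947]
force: [0.4, 0.2, 0.9]
width: 0.0704
```

Call:
move_arm([
  {"dp": [5, 0, 30], "rotation": [0, 0, 0]},
  {"dp": [5, 0, 30], "rotation": [0, 0, 0]},
  {"dp": [0, 0, 20], "rotation": [0, 0, 0]},
  {"dp": [0, 0, 5], "rotation": [0, 0, 0]},
  {"dp": [0, 0, 0], "rotation": [0, 0, 0]},
])

```text
t: 30.43
eef_pos: [0.4618, -0.3846, 0.2077]
ee_rot: [-1.561, 0.009, -2.952]
force: [0.5, 0.8, -0.2]
width: 0.0702
```

```bash
cat > final.py <<'E'
from meas import *
import sys
tag=sys.argv[1]
F={n:grab(n,tag) for n in("scene","top")}
for n,f in F.items():
    hsv=cv2.cvtColor(f["pixels"],cv2.COLOR_RGB2HSV)
    q=cloud(f).reshape(-1,3)
    th=np.radians(10.55);ex=np.array([np.cos(th),np.sin(th)]);ey=np.array([-ex[1],ex[0]]);T=np.array([.5959,-.0361])
    X=np.c_[(q[:,:2]-T)@ex,(q[:,:2]-T)@ey]*1000
    for nm,z0,z1,x0,x1,y0,y1,c in(("rack",.05,.063,10,140,60,180,0),("tip",.05,.066,0,140,-175,-65,0),("med cap",.085,.105,20,120,-50,50,0),("med shoulder",.056,.072,20,120,-45,45,0),("flask",.02,.04,-140,36,-50,50,0),("dish",.0135,.0235,-70,30,75,165,1),("small",.0265,.04,-70,30,75,165,1),("amber cap",.08,.1,-80,5,-170,-70,1),("amber shoulder",.048,.06,-80,0,-170,-70,1)):
        k=(q[:,2]>z0)&(q[:,2]<z1)&(X[:,0]>x0)&(X[:,0]<x1)&(X[:,1]>y0)&(X[:,1]<y1)
        if k.sum()<9: print(n,nm,"few");continue
        A=X[k].astype(np.float32)
        if c: r=cv2.minEnclosingCircle(A);print(n,nm,k.sum(),np.round(r[0],1),round(r[1],1),np.median(q[k,2]).round(4))
        else: r=cv2.minAreaRect(A);print(n,nm,k.sum(),np.round(r[0],1),np.round(r[1],1),round(r[2],1),np.median(q[k,2]).round(4))
crop(F["scene"],130,180,370,380,3,"fin_s"+tag);crop(F["top"],250,110,420,250,4,"fin_t"+tag)
s=arm.get_state();print(s["t"],s["width"],np.round(s["eef_pos"],3))
E
python3 final.py 20
```

```text
scene rack 445 [ 69.9 118.9] [93.2 57.3] 89.6 0.0578
scene tip 2055 [  70.9 -121.3] [ 78.  115.3] 89.5 0.0559
scene med cap 318 [70.2 -0.1] [38.7 40.6] 48.0 0.0946
scene med shoulder 286 [70.9 -0.6] [54.4 52.6] 89.4 0.0638
scene flask 822 [-35.9  -0.7] [111.5  51.1] 0.0 0.0282
scene dish 251 [-12.7 119.6] 31.7 0.0188
scene small 199 [-12.5 119.1] 21.2 0.0309
scene amber cap 157 [ -38.7 -120.9] 14.6 0.086
scene amber shoulder 144 [ -38.4 -121.6] 23.0 0.0563
top rack 307 [ 69.2 120.8] [57.  92.2] 0.1 0.0586
top tip 922 [  67.8 -118. ] [ 80.  116.2] 89.5 0.0569
top med cap 163 [68.3  1.6] [40.2 39.8] 22.7 0.0951
top med shoulder 128 [67.5  1.9] [55.1 53.9] 1.9 0.0644
top flask 495 [-37.5   0.7] [111.1  51.6] 1.2 0.0286
top dish 178 [-14.6 121.3] 31.0 0.0193
top small 136 [-16.4 120.5] 22.8 0.0312
top amber cap 82 [ -39.9 -118.3] 14.9 0.0867
top amber shoulder 67 [ -41.2 -118. ] 22.8 0.0568
30.5333 0.07039638331180255 [ 0.462 -0.383  0.207]
```

View pics/fin_s20.png

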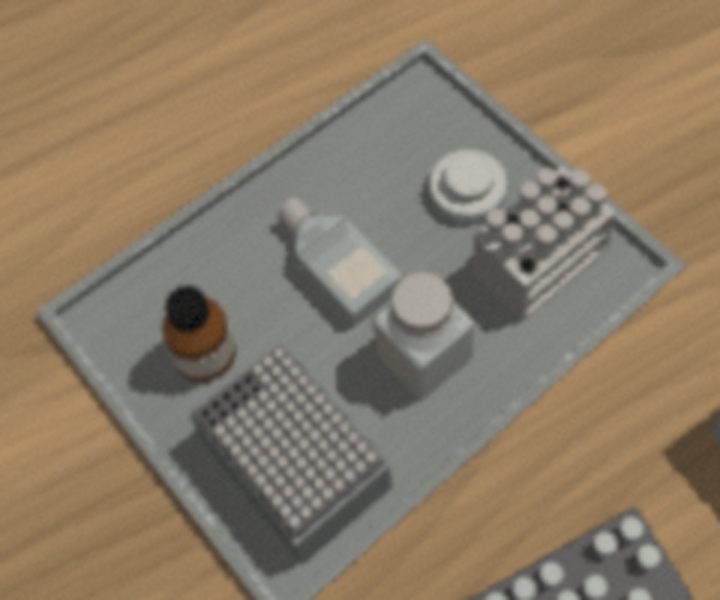

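View pics/fin_t20.png

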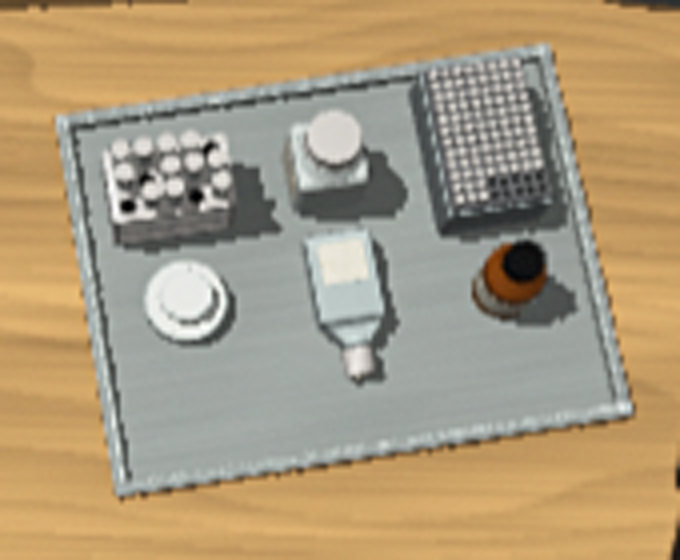

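Both views show the layout as asked, with the gripper empty and clear. I'll hand it in.

```bash
python3 -c "
from station import arm
print(arm.job_done()); print(arm.get_state()['t'])"
```

```text
the job is handed in; nothing more can be done
None
the job is handed in; nothing more can be done
```

The tray is set out as asked and the job was handed in at about 30.5 s. Everything is released, and the gripper is open and clear of the tray.

I placed the pieces in the order asked. The last check averaged both views; positions are in mm in the tray frame:

| Piece | x | y | Note |
|---|---|---|---|
| Medium bottle | 69 | 1 | square to within about 2° |
| Flask | -16 | 0 | flat, neck to the front, within about 1° of square |
| Large dish | -14 | 120 | in front of the rack |
| Small dish | -14 | 120 | about 1 mm off-centre on the large dish's lid |
| Amber bottle | -40 | -120 | in front of the tip box |
| Rack | 70 | 120 | less than 1 mm from where it started |
| Tip box | 69 | -120 | less than 1 mm from where it started |

- **Camera disagreement:** the two views differ by 2–4 mm, as they did at the start, so these averages are good to about 2 mm. In the last top view alone the small dish read about 2 mm off the lid's centre.
- **Regrip:** my first hold on the small dish was too shallow because the tool had drifted up, so I opened and gripped it again lower.
- **Contact:** wrist force readings at contact stayed under about 15 N.

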